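# Milk samples from the drop box into the carrier

## Task

Raise the clear self-closing flap of the grey sample drop box, take out every sample jar and stand it upright on the floor of the blue carrier. When all the jars are in, lower the carrier's white lid until it is fully shut and close the drop box's flap again, leaving the beaker, the wash bottle and the computer mouse where they are.

Things in the scene. Friction and masses are not known exactly. Their poses are not given: they have to be found in the camera images.
- hatch: The grey sample drop box, an open trough with a clear flap: outside 186 (x) x 336 (y) x 80 mm high; walls and floor 8 mm thick (inside 170 x 320 mm). Origin: centre of its underside, on the bench. Its x axis points away from the robot (yaw within 0.15 rad), y along its long side, z up. Fixed; it may stand on the robot's left or right.
- carrier: The blue sample carrier, an open trough with a white lid: outside 186 (x) x 336 (y) x 80 mm high; walls and floor 8 mm thick (inside 170 x 320 mm). Origin: centre of its underside, on the bench. Its x axis points away from the robot (yaw within 0.15 rad), y along its long side, z up. Fixed; it may stand on the robot's left or right.
- flap (a joint): The clear flap on the drop box (0.3 kg). Plate 186 x 336 x 6 mm, level when shut, hinged along y at x = +89, z = 83 mm in the trough's frame. 0 rad = shut, grows as it opens upward and away from the robot, stop at 1.8. It falls shut by its own weight from below upright (1.57); past 1.65 it leans back on its stop and stays until pulled forward. It starts shut.
- lid (a joint): The white lid on the carrier (0.3 kg). Plate 186 x 336 x 6 mm, level when shut, hinged along y at x = +89, z = 83 mm in the trough's frame. 0 rad = shut, grows as it opens upward and away from the robot, stop at 1.8. Stiff hinge (0.45 N m friction): it stays where it is left and must be led all the way down (1 to 4 N at the bar). It starts open, at 1.62 to 1.78.
- flap_handle (a point): Middle of the drop box flap's green handle bar, on its axis. The bar is round, 12 mm thick, 120 mm long, parallel to the hinge and 224 mm from the hinge line, in the plane of the plate, on two 10 mm arms at y = +-60 mm. 41 mm from the bar's axis to the plate's front edge: the bar can be straddled and pinched from above at any angle of the hinge.
- lid_handle (a point): Middle of the carrier lid's orange handle bar, on its axis. The bar is round, 12 mm thick, 120 mm long, parallel to the hinge and 224 mm from the hinge line, in the plane of the plate, on two 10 mm arms at y = +-60 mm. 41 mm from the bar's axis to the plate's front edge: the bar can be straddled and pinched from above at any angle of the hinge.
- jar1: Squat white sample jar with a green cap, 56 mm in diameter, 62 mm high, about 0.15 kg; origin: centre of its underside, z up through the cap. If present it starts standing upright on the drop box's floor, in a row of up to four along the box's y axis about 76 mm apart, near its middle line. Two to four jars are present.
- jar2: Squat white sample jar with a yellow cap, 56 mm in diameter, 62 mm high, about 0.15 kg; origin: centre of its underside, z up through the cap. If present it starts standing upright on the drop box's floor, in a row of up to four along the box's y axis about 76 mm apart, near its middle line. Two to four jars are present.
- jar3: Squat white sample jar with a red cap, 56 mm in diameter, 62 mm high, about 0.15 kg; origin: centre of its underside, z up through the cap. If present it starts standing upright on the drop box's floor, in a row of up to four along the box's y axis about 76 mm apart, near its middle line. Two to four jars are present.
- jar4: Squat white sample jar with a blue cap, 56 mm in diameter, 62 mm high, about 0.15 kg; origin: centre of its underside, z up through the cap. If present it starts standing upright on the drop box's floor, in a row of up to four along the box's y axis about 76 mm apart, near its middle line. Two to four jars are present.
- beaker: Bystander: glass beaker, 80 mm in diameter, 90 mm high, standing beyond the two troughs; origin: centre of its underside. Leave it alone.
- wash_bottle: Bystander: white bottle with a green cap, 64 mm in diameter, 150 mm high, standing beyond the two troughs; origin: centre of its underside. Leave it alone.
- mouse: Bystander: black and blue computer mouse, 100 x 60 x 28 mm, on the bench at the robot's right; origin: centre of its underside. Leave it alone.

How it is judged:
By the outcome, as a careful person would: the job done as asked, in the order asked, and still so for the second after the job is handed in, with the robot touching nothing.
Of jar1, jar2, jar3, jar4 only 2 to 4 are there at a start; the rules pass over those that are not, and their reading is None.
At some moment in a run one of jar1, jar2, jar3, jar4 may be knocked a few centimetres aside while the robot is not near it.
It also fails if it takes over 210 s, if anything falls off the work surface, if the arm or the gripper's body presses on something with over 40 N, if the wrist force passes 120 N, or if a joint passes its speed limit or range.

## Robot

A 6-joint arm with a two-finger parallel gripper is mounted at the origin on the work surface. World frame = base frame: x ahead of the robot, y to its left, z up, the work surface at z = 0. Lengths are in m, angles in degrees, forces in N, time in s.
With the tool pointing down it reaches from about 0.25 to 0.725 m from the base axis. Payload 9.7 kg.
Tool frame: the origin (TCP) lies midway between the tips of the shut fingers; the grasp point (between the pads) lies 19 mm behind it; z points along the fingers, y is the line along which they close (so a half turn about z gives the same grasp; the last joint's range is limited). The gripper opens to 85 mm and grips with 20 to 120 N. Pads are 22 mm wide; open, the fingers measure 114 mm over their backs; the gripper's body (76 mm by 85 mm) begins 54 mm behind the grasp point. The pads swing forward as they close: fully open they stand 13 mm farther back than shut.
Start: joints at [76.891, 4.979, 10.078, 95.1, 0, 90], TCP at [0.125, 0.536, 0.231] pointing down, gripper open.
Joint ranges: [-179.16, 179.16], [-48.56, 103.87], [-65.8, 70.77], [-126.05, 130.52], [-82.76, 87.17], [-180, 180]. Speed limits (degrees/s): [127.2, 127.2, 147.25, 180, 180, 180].

## Interface

Orientations are given as [roll, pitch, yaw] about the fixed x, y, z axes, in that order (R = Rz(yaw) Ry(pitch) Rx(roll)).
In Python, from workcell import bot gives the robot as it stands. The module is installed in compiled form; this text tells all that it offers.
- The arm moves only by the tool send_rows, never from a script. Its argument "moves" is one flat list of numbers, 7 for each row, row after row: the shift along the world's x, y, z normalised to -1 to 1, where 1 is 0.025 m, then the turn, a rotation vector about the world's x, y, z normalised to -1 to 1, where 1 is 0.15 rad, then the closure, from -1 (fully open) to 1 (shut), so that 0 is half open. A call has 1 to 8 rows; each row shifts and turns the commanded pose from where the row before left it; what a row does not reach is not made up. A row lasts 1/8 s, in which the tool goes at most 62.5 mm and 10.7 degrees, less where a joint would pass 70% of its speed; a pose out of reach is approached as far as the arm can. A call with a number of a shift or a turn outside -1 to 1 is refused whole. A call with a gripper value outside its range is refused whole. The fingers move at their own pace and stop on an object; "squeeze" is the grip in N (left out, the last holds). Time passes only in rows, so rows that do not move let the fingers close. It gives the time, the measured TCP pose, the force, the opening and the grip force at its end, in the units of the state.
- bot.get_obs(): the state, without advancing time (a new reading comes with each control period).
- bot.camera(name): name is "scene" or "top" or "wrist"; returns a dict with "color" (400x640x3 uint8, red, green, blue), "camera_matrix" (3x3 intrinsics, pixels), "D" ([k1, k2, p1, p2, k3] as OpenCV has them; the pictures are not rectified), "R" (3x3) and "t" (3): a world point X has camera coordinates R X + t. Camera axes: x right, y down, z forward; pixel columns grow to the right and rows downward; lengths in m; the calibration is good to about 2 mm. A picture is of the moment at which its call begins. There is no depth.
- bot.job_done(): hands the job in; it is judged then, once.
Trained networks look in the newest picture that a camera, given by its name, has taken for a name from the list of things; names that differ only in an ending like _2 or _b are one class to them, and where a whole thing is asked for, a point or a joint stands for the part that bears it (a point fixed in the world has none). Each returns a list of dicts, best first, with "p" (0 to 1); they miss things now and then, are a little off and sometimes report something else, mostly with a low value. They report only what shows in the picture. A call takes as long as a camera call.
- bot.boxes_of(camera, query): "extent" ([left, top, right, bottom] in pixels, round what is visible of it).
- bot.trace(camera, query): "region" (400x640 bool, what is visible of it) and "extent" ([left, top, right, bottom] in pixels, round what is visible of it).
- bot.landmark_of(camera, query): "pixel" ([column, row] in pixels: a listed point, or the origin of a listed thing).
The state is a dict: "time": time; "q": joint angles; "qd": joint speeds; "joint_efforts": joint torques, N m; "ee_pos": TCP position; "tcp_rot": TCP orientation; "wrist_force": force on the tool from outside, world axes, zero at the start; "torque": the same for the moment, N m; "opening": finger opening in m; "grasp_force": force on a finger pad.
Only numpy, scipy, OpenCV 4.12 (cv2) and the standard library are available. Lean on these libraries where they do the work, as an engineer would, in place of code of your own. Each camera call takes 0.05 s, during which the arm holds its last target. There are 200 camera calls.

## Working session

There is one attempt and no reset: what is moved stays moved. The work goes in short steps, Python scripts to look and compute and a tool call to move; the robot and the scene stay as the last step left them, time stands still between calls to the robot, and variables do not carry over. Pictures are saved under pics/ and viewed, at most 14 in all, crops included, and the job is handed in when it is done.

Besides the shell and the picture viewer there is one more tool, called after "Request:" by a JSON object that holds its "method" and its "body". send_rows: Moves the arm, as the interface text tells. Its arguments: {"type":"object","properties":{"moves":{"type":"array"},"squeeze":{"type":"number"}},"required":["moves"]}

```bash
mkdir -p pics; python3 - <<'E'
from workcell import bot
import cv2
o=bot.get_obs(); print(o)
for n in("scene","top"):
    c=bot.camera(n); cv2.imwrite(f"pics/{n}0.png",c["color"][:,:,::-1])
    print(n,c["camera_matrix"].tolist(),c["D"],c["R"].tolist(),c["t"])
    for q in("hatch","carrier","flap_handle","lid_handle","jar1","jar2","jar3","jar4","beaker","wash_bottle","mouse"):
        r=bot.landmark_of(n,q); print(q,[(x["pixel"],x["p"]) for x in r[:3]])
E
```

```text
{'time': 0.0, 'q': array([ 7.68920357e+01,  5.00818239e+00,  1.00329439e+01,  9.50991269e+01,
       -6.03793113e-04,  9.00010329e+01]), 'qd': array([-0.00179259,  0.02479099, -0.00027282, -0.00978264,  0.00564413,
        0.02111167]), 'joint_efforts': array([-2.02882962e-03, -5.20390463e+01,  4.64801931e+01,  1.63110526e-02,
       -2.15892840e-05,  3.09223090e-06]), 'ee_pos': array([0.12468141, 0.53543605, 0.23059754]), 'tcp_rot': array([-1.79925635e+02,  6.05133197e-04,  1.66891004e+02]), 'wrist_force': array([-0.40346218,  0.64917076, -0.38444841]), 'torque': array([ 0.04375527, -0.00802234, -0.02526418]), 'grasp_force': 0.0, 'opening': 0.0855070310800966}
scene [[453.20171454099494, 0.0, 322.6018877908362], [0.0, 453.20171454099494, 195.45876127896358], [0.0, 0.0, 1.0]] [0.04062596 0.         0.         0.         0.        ] [[-0.9501972421419923, -0.3114164587570127, -0.012041189351319564], [-0.18578252711416657, 0.5970366842064192, -0.780405055295568], [0.2502200104804299, -0.7393016887083692, -0.6251583474833613]] [0.51122981 0.22886019 1.04696151]
hatch [([352.8, 199.8], 0
[... 323 characters left out ...]
 376.8933892193554, 202.82429982138822], [0.0, 0.0, 1.0]] [-0.01430727  0.          0.          0.          0.        ] [[0.026875580257430122, -0.9995179668474476, 0.015541465020084933], [-0.992081962497721, -0.028577238607441022, -0.12229767422254688], [0.12268285484327976, -0.012131586158350475, -0.9923717759714779]] [-0.1238282   0.5719397   1.01693463]
hatch [([350.1, 224.8], 0.57)]
carrier [([202.8, 224.4], 0.59)]
flap_handle [([350.8, 277.1], 0.95)]
lid_handle [([161.3, 162.7], 0.67), ([351.1, 279.1], 0.55)]
jar1 []
jar2 []
jar3 []
jar4 []
beaker [([279.6, 136.8], 0.73), ([160.9, 159.5], 0.41)]
wash_bottle [([348.7, 142.3], 0.98)]
mouse [([457.0, 231.3], 0.91), ([351.9, 225.4], 0.47)]
```

View pics/scene0.png

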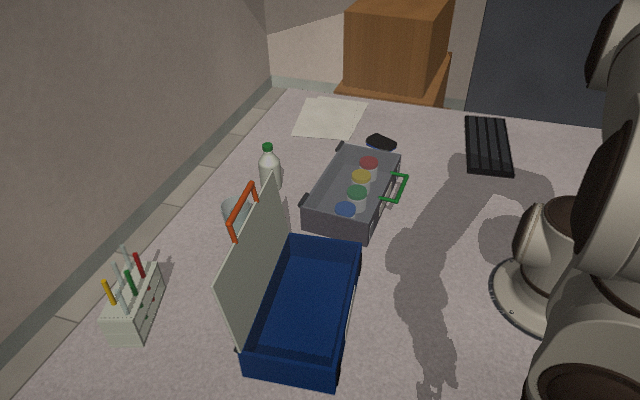

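View pics/top0.png

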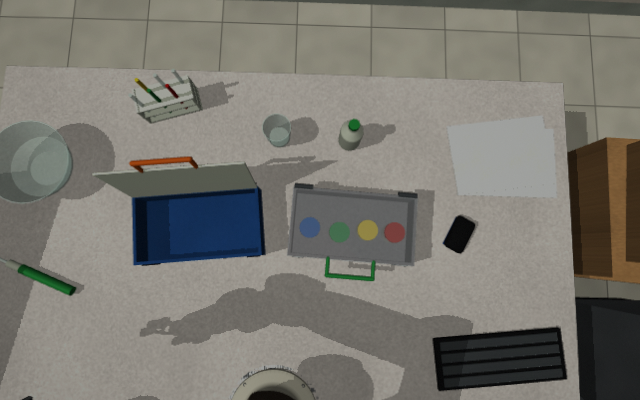

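The pictures show the blue carrier on the left (top: u 133–265, v 190–265) with its lid open. The grey box is on the right (u 289–416, v 186–265) with four jars under the flap: blue (310,227), green (340,231), yellow (368,230) and red (394,232). Its green bar is at (350,277).

```bash
cat > h.py <<'E'
from workcell import bot
import numpy as np, cv2
from scipy.optimize import minimize, least_squares
def proj(c,X):
    return cv2.projectPoints(np.asarray(X,float).reshape(-1,3),cv2.Rodrigues(c["R"])[0],c["t"],c["camera_matrix"],c["D"])[0][:,0]
def ray(c,px,z):
    u=cv2.undistortPoints(np.array(px,float).reshape(-1,1,2),c["camera_matrix"],c["D"])[:,0]
    C=-c["R"].T@c["t"]; d=np.c_[u,np.ones(len(u))]@c["R"]
    z=np.broadcast_to(z,len(u)); return C+d*((z-C[2])/d[:,2])[:,None]
def w(p,L): # trough frame -> world
    x,y,a=p; L=np.atleast_2d(L); c,s=np.cos(a),np.sin(a)
    return np.c_[x+c*L[:,0]-s*L[:,1],y+s*L[:,0]+c*L[:,1],L[:,2]]
box=np.array([[i*.093,j*.168,k*.08] for i in(-1,1) for j in(-1,1) for k in(0,1)])
def iou(p,c,m):
    h=cv2.convexHull((proj(c,w(p,box))*16).astype(np.int32).reshape(-1,1,2)); r=np.zeros(m.shape,np.uint8); cv2.fillConvexPoly(r,h,1,shift=4)
    return 1-(r&m).sum()/(r|m).sum()
def fit(c,m,p0):
    return minimize(iou,p0,args=(c,m.astype(np.uint8)),method="Nelder-Mead",options=dict(initial_simplex=[p0,np.add(p0,[.02,0,0]),np.add(p0,[0,.02,0]),np.add(p0,[0,0,.08])],xatol=1e-4,fatol=1e-5))
def mask(c,lo,hi):
    return cv2.inRange(cv2.cvtColor(c["color"],cv2.COLOR_RGB2HSV),lo,hi)>0
E
python3 - <<'E'
from h import *
c=bot.camera("top")
for q,p0 in(("carrier",(202,226)),("hatch",(352,226))):
    g=ray(c,[p0],.04)[0]
    ts=bot.trace("top",q)
    ms=[t["region"] for t in ts[:1]]
    if q=="carrier":
        b=mask(c,(100,120,30),(130,255,255)); b[:, 300:]=0; n,l,s,_=cv2.connectedComponentsWithStats(b.astype(np.uint8)); k=1+s[1:,4].argmax(); ms.append(l==k); print(s[k])
    for m in ms:
        r=fit(c,m,[g[0],g[1],0]); print(q,[t["extent"] for t in ts],r.x,r.fun)
b=mask(c,(45,100,40),(80,255,255)); b[:255]=0;b[290:]=0;b[:,:300]=0;b[:,400:]=0
v,u=np.nonzero(b); print("bar",u.min(),u.max(),v.min(),v.max())
# bar row: bottom-most pixels per column
cols=[x for x in np.unique(u)]; pts=np.array([[x,v[u==x].max()] for x in cols]); print(ray(c,[pts[3],pts[-4]],.083))
for n in("top","scene"):
    c=bot.camera(n)
    for q in("flap_handle","lid_handle"):
        l=bot.landmark_of(n,q)[0]["pixel"]; print(n,q,l,ray(c,[l],.083)[0])
c=bot.camera("top")
print(ray(c,[(310,227),(340,231),(368,230),(394,232)],.062))
E
```

```text
[ 133  187  130   78 7888]
carrier [[96.0, 154.8, 269.7, 267.5]] [0.50753872 0.21729021 0.12847936] 0.2997295673076923
carrier [[96.0, 154.8, 269.7, 267.5]] [0.5021928  0.21456423 0.11057095] 0.1564538552026521
hatch [[286.9, 182.7, 414.8, 280.2]] [ 0.51281222 -0.20133964 -0.06252893] 0.059654300168634045
bar 325 374 257 280
[[ 0.37783826 -0.1377947   0.083     ]
 [ 0.3704014  -0.25032423  0.083     ]]
top flap_handle [352.7, 278.4] [ 0.37331382 -0.20241192  0.083     ]
top lid_handle [160.0, 163.1] [0.66483543 0.32173979 0.083     ]
scene flap_handle [399.7, 187.6] [ 0.3796713  -0.19244134  0.083     ]
scene lid_handle [239.7, 203.3] [ 0.76609484 -0.00205689  0.083     ]
[[ 0.50550988 -0.08693359  0.062     ]
 [ 0.49695679 -0.16827708  0.062     ]
 [ 0.50174031 -0.24407964  0.062     ]
 [ 0.49825794 -0.31474581  0.062     ]]
```

```bash
python3 - <<'E'
from h import *
c=bot.camera("top")
im=c["color"][145:290,85:285,::-1]; cv2.imwrite("pics/crop1.png",cv2.resize(im,None,fx=4,fy=4,interpolation=cv2.INTER_CUBIC))
im=c["color"][170:290,275:435,::-1]; cv2.imwrite("pics/crop2.png",cv2.resize(im,None,fx=5,fy=5,interpolation=cv2.INTER_CUBIC))
E
```

```text
(no output)
```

View pics/crop1.png

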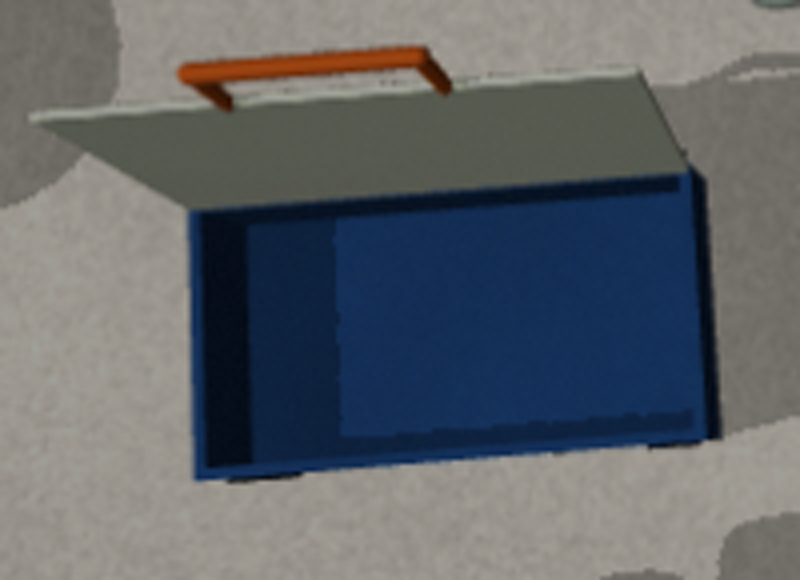

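View pics/crop2.png

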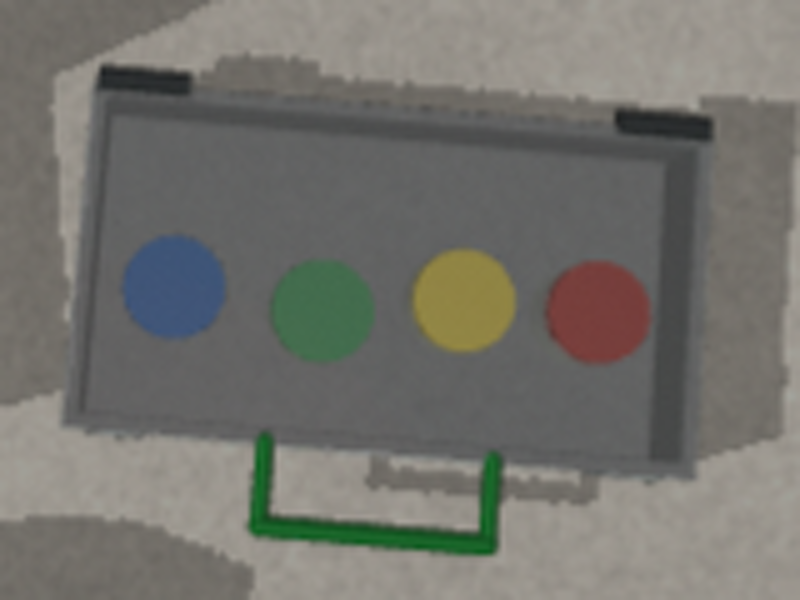

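The crops give the carrier rim corners (134,265), (262,255), (257,187) and (132,198), and the orange bar from (130,163) to (191,159). The green bar runs from (326,275) to (374,279).

```bash
python3 - <<'E'
from h import *
c=bot.camera("top")
k=lambda a,o,s:np.array(a,float)/s+o
C=k([(195,480),(707,440),(190,211),(690,170)],(85,145),4)-.4
L=[(-.093,.168,.08),(-.093,-.168,.08),(.093,.168,.08),(.093,-.168,.08)]
r=least_squares(lambda p:(proj(c,w(p,L))-C).ravel(),[.5,.21,.05]); print("carrier",r.x,r.fun.round(1)); pc=r.x
B=k([(184,73),(423,55)],(85,145),4)-.4; P=k([(32,117),(638,70)],(85,145),4)-.4
def lid(a):
    f=lambda d,y:(.089-d*np.cos(a),y,.083+d*np.sin(a))
    return [f(.224,.06),f(.224,-.06),f(.183,.168),f(.183,-.168)]
r=least_squares(lambda a:(proj(c,w(pc,lid(a[0])))-np.r_[B,P]).ravel(),[1.7]); print("lid",r.x,r.fun.round(1))
r=least_squares(lambda p:np.r_[(proj(c,w(p[:3],L))-C).ravel(),(proj(c,w(p[:3],lid(p[3])))-np.r_[B,P]).ravel()],[*pc,1.7]); print("joint",r.x,r.fun.round(1)); 
print("lidbar",w(r.x[:3],lid(r.x[3]))[:2])
H=k([(257,526),(492,547),(65,427),(692,477)],(275,170),5)-.4
L=[(-.135,.06,.083),(-.135,-.06,.083),(-.094,.168,.083),(-.094,-.168,.083)]
r=least_squares(lambda p:(proj(c,w(p,L))-H).ravel(),[.51,-.2,-.05]); print("hatch",r.x,r.fun.round(1)); ph=r.x
print(w(ph,L[:2]))
J=k([(174,287),(323,311),(464,300),(598,312)],(275,170),5)-.4
X=ray(c,J,.062);print("jars",X)
q=X[:,:2]-ph[:2];a=ph[2];print(np.c_[np.cos(a)*q[:,0]+np.sin(a)*q[:,1],-np.sin(a)*q[:,0]+np.cos(a)*q[:,1]])
# scene check
s=bot.camera("scene"); print(proj(s,w(ph,[(-.135,0,.083)])),bot.landmark_of("scene","flap_handle")[0]["pixel"])
E
```

```text
carrier [0.49998282 0.21454437 0.10830476] [-0.1  1.5  0.4  1.1 -0.5 -1.6  0.2 -1.1]
lid [1.71882443] [ 1.6  0.1 -0.8  0.2 -0.9 -0.2  0.5 -0.2]
joint [0.49992682 0.21468104 0.10855637 1.71912779] [-0.2  1.5  0.3  1.1 -0.5 -1.5  0.2 -1.1  1.5  0.1 -0.9  0.2 -0.9 -0.2
  0.4 -0.3]
lidbar [[0.614812   0.28755706 0.30454027]
 [0.62781319 0.16826344 0.30454027]]
hatch [ 0.51311784 -0.20090601 -0.05316068] [ 0.5 -0.3 -0.7 -0.8 -0.9  0.4  1.2  0.6]
[[ 0.3814967  -0.13381746  0.083     ]
 [ 0.37512042 -0.25364794  0.083     ]]
jars [[ 0.50546477 -0.08531311  0.062     ]
 [ 0.49473947 -0.1661572   0.062     ]
 [ 0.50277742 -0.24243968  0.062     ]
 [ 0.49827271 -0.31528982  0.062     ]]
[[-0.01378437  0.11502296]
 [-0.02019881  0.03372317]
 [-0.00811889 -0.04202443]
 [-0.00874631 -0.11501102]]
[[400.28757705 187.41320297]] [400.6, 186.0]
```

Request:
{"method": "send_rows", "body": {"moves": [0.34,-0.97,0,0,0,-0.31,0.25,0.34,-0.97,0,0,0,-0.31,0.25,0.34,-0.97,0,0,0,-0.31,0.25,0.34,-0.97,0,0,0,-0.31,0.25,0.34,-0.97,0,0,0,-0.31,0.25,0.34,-0.97,0,0,0,-0.31,0.25,0.34,-0.97,0,0,0,-0.31,0.25,0.34,-0.97,0,0,0,-0.31,0.25], "squeeze": 25}}

```text
time: 2.9
ee_pos: [0.1929, 0.3409, 0.2314]
tcp_rot: [180.0, -0.0, 145.5]
wrist_force: [0.4, -1.1, 0.2]
opening: 0.0318
grasp_force: 0.0
```

Request:
{"method": "send_rows", "body": {"moves": [0.34,-0.97,0,0,0,-0.31,0.25,0.34,-0.97,0,0,0,-0.31,0.25,0.34,-0.97,0,0,0,-0.31,0.25,0.34,-0.97,0,0,0,-0.31,0.25,0.34,-0.97,0,0,0,-0.31,0.25,0.34,-0.97,0,0,0,-0.31,0.25,0.34,-0.97,0,0,0,-0.31,0.25,0.34,-0.97,0,0,0,-0.31,0.25]}}

```text
time: 3.9
ee_pos: [0.2609, 0.1469, 0.2314]
tcp_rot: [180.0, 0.0, 124.2]
wrist_force: [0.7, 0.7, -0.6]
opening: 0.0319
grasp_force: 0.0
```

Request:
{"method": "send_rows", "body": {"moves": [0.34,-0.97,0,0,0,-0.31,0.25,0.34,-0.97,0,0,0,-0.31,0.25,0.34,-0.97,0,0,0,-0.31,0.25,0.34,-0.97,0,0,0,-0.31,0.25,0.34,-0.97,0,0,0,-0.31,0.25,0.34,-0.97,0,0,0,-0.31,0.25,0.34,-0.97,0,0,0,-0.31,0.25,0.34,-0.97,0,0,0,-0.31,0.25]}}

```text
time: 4.9
ee_pos: [0.3289, -0.0472, 0.2314]
tcp_rot: [180.0, 0.0, 102.9]
wrist_force: [0.1, -0.3, -0.5]
opening: 0.0318
grasp_force: 0.0
```

Request:
{"method": "send_rows", "body": {"moves": [0.34,-0.97,0,0,0,-0.31,0.25,0.34,-0.97,0,0,0,-0.31,0.25,0.34,-0.97,0,0,0,-0.31,0.25,0.34,-0.97,0,0,0,-0.31,0.25,0.34,-0.97,0,0,0,-0.31,0.25,0.34,-0.97,0,0,0,-0.31,0.25,0,0,0,0,0,0,0.25,0,0,0,0,0,0,0.25]}}

```text
time: 5.9
ee_pos: [0.3795, -0.1915, 0.2313]
tcp_rot: [-180.0, -0.0, 87.0]
wrist_force: [0.1, -0.9, 0.8]
opening: 0.0322
grasp_force: 0.0
```

```bash
python3 - <<'E'
from h import *
for n in("wrist","scene","top"):
    c=bot.camera(n); l=bot.landmark_of(n,"flap_handle")
    print(n,[(x["pixel"],x["p"],ray(c,[x["pixel"]],.083)[0]) for x in l[:2]])
    if n=="wrist": cv2.imwrite("pics/w1.png",c["color"][:,:,::-1])
E
```

```text
wrist [([313.0, 182.0], 0.7, array([ 0.37770392, -0.19510852,  0.083     ]))]
scene [([400.5, 186.9], 0.72, array([ 0.3781807 , -0.19616367,  0.083     ]))]
top [([353.4, 279.0], 0.72, array([ 0.371819  , -0.20426594,  0.083     ]))]
```

View pics/w1.png

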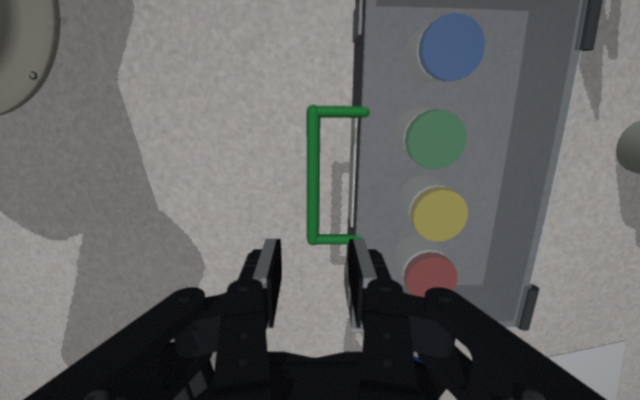

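The wrist view shows the green bar at column 313, centred between the fingers. I'll descend, pinch and swing it.

Request:
{"method": "send_rows", "body": {"moves": [-0.05,0,-0.94,0,0,0,0.25,0,0,-0.94,0,0,0,0.25,0,0,-0.94,0,0,0,0.25,0,0,-0.94,0,0,0,0.25,0,0,-0.94,0,0,0,0.25,0,0,-0.94,0,0,0,0.25,0,0,-0.94,0,0,0,0.25,0,0,0,0,0,0,0.25]}}

```text
time: 7.2
ee_pos: [0.3775, -0.1912, 0.0655]
tcp_rot: [-179.9, -0.1, 87.0]
wrist_force: [0.1, -0.1, 0.9]
opening: 0.0316
grasp_force: 0.0
```

Request:
{"method": "send_rows", "body": {"moves": [0,0,0,0,0,0,1,0,0,0,0,0,0,1,0,0,0,0,0,0,1,0,0,0,0,0,0,1], "squeeze": 25}}

```text
time: 7.7
ee_pos: [0.378, -0.1919, 0.0679]
tcp_rot: [-180.0, 0.0, 87.0]
wrist_force: [-6.2, 0.8, 2.2]
opening: 0.0109
grasp_force: 26.0
```

```bash
python3 - <<'E'
import numpy as np
# arc rows: bar position relative to hinge, steps
yaw=-.053
N=16; a=np.linspace(0,1.74,N+1)
x=-.224*np.cos(a); z=.224*np.sin(a)
dx=np.diff(x);dz=np.diff(z)
print(np.c_[dx*np.cos(yaw),dx*np.sin(yaw),dz].round(5)[:, :]/.025)
E
```

```text
[[ 0.0528 -0.0028  0.9724]
 [ 0.158  -0.0084  0.9608]
 [ 0.2612 -0.014   0.938 ]
 [ 0.3612 -0.0192  0.9044]
 [ 0.4572 -0.0244  0.8596]
 [ 0.5476 -0.0292  0.8048]
 [ 0.6316 -0.0336  0.7404]
 [ 0.708  -0.0376  0.6676]
 [ 0.7764 -0.0412  0.5868]
 [ 0.8352 -0.0444  0.4988]
 [ 0.8844 -0.0468  0.4052]
 [ 0.9232 -0.0488  0.3064]
 [ 0.9508 -0.0504  0.2044]
 [ 0.9676 -0.0512  0.1   ]
 [ 0.9724 -0.0516 -0.006 ]
 [ 0.966  -0.0512 -0.1116]]
```

Request:
{"method": "send_rows", "body": {"moves": [0.05,0,0.97,0,0,0,1,0.16,-0.01,0.96,0,0,0,1,0.26,-0.01,0.94,0,0,0,1,0.36,-0.02,0.9,0,0,0,1,0.46,-0.02,0.86,0,0,0,1,0.55,-0.03,0.8,0,0,0,1,0.63,-0.03,0.74,0,0,0,1,0.71,-0.04,0.67,0,0,0,1]}}

```text
time: 8.7
ee_pos: [0.456, -0.1963, 0.2415]
tcp_rot: [-179.9, 0.2, 86.9]
wrist_force: [-15.8, -1.4, 16.2]
opening: 0.011
grasp_force: 25.8
```

Request:
{"method": "send_rows", "body": {"moves": [0.72,-0.04,0.65,0,0,0,1,0.79,-0.04,0.54,0,0,0,1,0.86,-0.05,0.44,0,0,0,1,0.92,-0.05,0.31,0,0,0,1]}}

```text
time: 9.2
ee_pos: [0.5407, -0.2011, 0.2881]
tcp_rot: [179.9, 0.1, 86.9]
wrist_force: [-3.8, -3.5, 6.4]
opening: 0.0108
grasp_force: 25.7
```

Request:
{"method": "send_rows", "body": {"moves": [0.95,-0.05,0.22,0,0,0,1,0.97,-0.05,0.12,0,0,0,1,0.97,-0.05,0.01,0,0,0,1,0.96,-0.05,-0.1,0,0,0,1,0,0,0,0,0,0,1]}}

```text
time: 9.82
ee_pos: [0.638, -0.2061, 0.293]
tcp_rot: [179.9, 0.1, 87.0]
wrist_force: [0.7, -3.1, -0.1]
opening: 0.0107
grasp_force: 25.9
```

Request:
{"method": "send_rows", "body": {"moves": [0,0,0,0,0,0,0.2,0,0,0,0,0,0,0.2,0,0,0,0,0,0,0.2,0,0,0.8,0,0,0,0.2,0,0,0.9,0,0,0,0.2,-0.3,0,0.4,0,0,0,0.2,-1,0.3,0,0,0,0,-0.4,-1,0.3,0,0,0,0,-0.6]}}

```text
time: 10.82
ee_pos: [0.578, -0.1902, 0.3444]
tcp_rot: [-180.0, -0.0, 87.0]
wrist_force: [0.3, -0.0, 1.0]
opening: 0.0675
grasp_force: 0.0
```

Request:
{"method": "send_rows", "body": {"moves": [-1,0.3,0,0,0,0,-0.6,-1,0.3,-0.5,0,0,0,-0.6,-1,0.3,-0.5,0,0,0,-0.6,-1,0.3,-0.5,0,0,0,-0.6,-1,0.3,-0.5,0,0,0,-0.6,0,0,0,0,0,0,-0.6]}}

```text
time: 11.58
ee_pos: [0.452, -0.1523, 0.2946]
tcp_rot: [-180.0, -0.0, 87.0]
wrist_force: [0.8, 0.4, 0.2]
opening: 0.0681
grasp_force: 0.0
```

```bash
cat >> h.py <<'E'
J={"jar4":"blue","jar1":"green","jar2":"yellow","jar3":"red"}
def jars():
    for n in("wrist","top","scene"):
        c=bot.camera(n)
        for j in J:
            t=bot.trace(n,j)
            if t:
                l=bot.landmark_of(n,j)
                print(n,j,t[0]["p"],np.round(t[0]["extent"]),"lm@.008",[(x["p"],ray(c,[x["pixel"]],.008)[0][:2].round(4)) for x in l[:1]])
        print(n)
    return
def caps(n):
    c=bot.camera(n); 
    R={"blue":((100,90,40),(125,255,255)),"green":((45,60,30),(85,255,255)),"yellow":((20,80,60),(35,255,255)),"red":((0,90,40),(8,255,255))}
    for k,(lo,hi) in R.items():
        m=mask(c,lo,hi).astype(np.uint8); nn,l,s,ce=cv2.connectedComponentsWithStats(m)
        for i in range(1,nn):
            x=ray(c,[ce[i]],.070)[0]
            if s[i,4]>150: print(n,k,s[i,4],ce[i].round(1),x[:2].round(4))
    return c
E
python3 - <<'E'
from h import *
jars(); c=caps("wrist"); caps("top"); caps("scene")
cv2.imwrite("pics/w2.png",c["color"][:,:,::-1])
print(bot.get_obs()["ee_pos"])
E
```

```text
wrist jar4 0.83 [337. 244. 384. 299.] lm@.008 [(0.89, array([ 0.5024, -0.3078]))]
wrist jar1 0.83 [337. 244. 384. 299.] lm@.008 [(0.89, array([ 0.5024, -0.3078]))]
wrist jar2 0.83 [337. 244. 384. 299.] lm@.008 [(0.89, array([ 0.5024, -0.3078]))]
wrist jar3 0.83 [337. 244. 384. 299.] lm@.008 [(0.89, array([ 0.5024, -0.3078]))]
wrist
top jar4 0.53 [301. 220. 312. 236.] lm@.008 [(0.52, array([ 0.5026, -0.0833]))]
top jar1 0.53 [301. 220. 312. 236.] lm@.008 [(0.52, array([ 0.5026, -0.0833]))]
top jar2 0.53 [301. 220. 312. 236.] lm@.008 [(0.52, array([ 0.5026, -0.0833]))]
top jar3 0.53 [301. 220. 312. 236.] lm@.008 [(0.52, array([ 0.5026, -0.0833]))]
top
scene jar4 0.85 [360. 155. 377. 183.] lm@.008 [(0.87, array([ 0.5011, -0.2604]))]
scene jar1 0.85 [360. 155. 377. 183.] lm@.008 [(0.87, array([ 0.5011, -0.2604]))]
scene jar2 0.85 [360. 155. 377. 183.] lm@.008 [(0.87, array([ 0.5011, -0.2604]))]
scene jar3 0.85 [360. 155. 377. 183.] lm@.008 [(0.87, array([ 0.5011, -0.2604]))]
scene
wrist blue 2186 [358.7  95.1] [ 0.505  -0.0834]
wrist green 1848 [350.5 167.7] [ 0.4945 -0.163 ]
wrist green 650 [627.9 199.2] [ 0.8382 -0.2193]
wrist green 832 [607.7 379.4] [ 0.8851 -0.5135]
wrist yellow 1657 [357.9 227.9] [ 0.502 -0.238]
wrist red 1386 [355.1 279.8] [ 0.4976 -0.31  ]
top blue 7572 [200.9 227.3] [0.4961 0.2044]
top blue 214 [306.  225.7] [ 0.5081 -0.0761]
top green 399 [368.1 154.3] [ 0.7096 -0.241 ]
top green 595 [ 46.1 279.4] [0.3475 0.6025]
scene blue 277 [345.  208.5] [ 0.5013 -0.0785]
scene blue 13405 [303.5 314.2] [0.4906 0.267 ]
scene green 250 [305.6 103.4] [ 0.8    -0.6031]
scene green 264 [356.5 191.8] [ 0.4907 -0.1562]
scene yellow 245 [360.7 175.9] [ 0.498  -0.2307]
scene yellow 171 [108.4 291.9] [0.9096 0.3372]
scene red 205 [368.5 162.3] [ 0.4929 -0.304 ]
[ 0.45400454 -0.15282245  0.29504262]
```

View pics/w2.png

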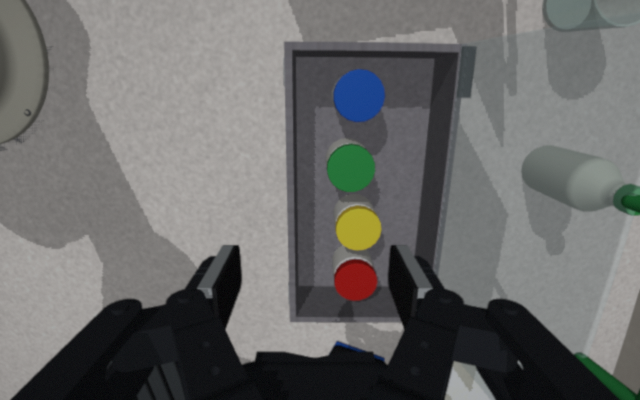

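The view shows the open box with blue (359,95), green (350,168), yellow (358,228) and red (355,280). Picking blue first.

Request:
{"method": "send_rows", "body": {"moves": [0.68,0.91,-0.97,0,0,0,-0.8,0.68,0.91,-0.97,0,0,0,-0.8,0.68,0.91,-0.97,0,0,0,-0.8,0,0,-0.97,0,0,0,-0.8,0,0,-0.97,0,0,0,-0.8,0,0,-0.97,0,0,0,-0.8,0,0,-0.97,0,0,0,-0.8,0,0,-0.97,0,0,0,-0.8]}}

```text
time: 14.08
ee_pos: [0.505, -0.0846, 0.1003]
tcp_rot: [180.0, 0.0, 87.0]
wrist_force: [-0.6, 0.0, 0.5]
opening: 0.0767
grasp_force: 0.0
```

Request:
{"method": "send_rows", "body": {"moves": [0,0,-0.97,0,0,0,-0.8,0,0,-0.97,0,0,0,-0.8,0,0,-0.97,0,0,0,-0.8,0,0,0,0,0,0,-0.8,0,0,0,0,0,0,1,0,0,0,0,0,0,1,0,0,0,0,0,0,1,0,0,0,0,0,0,1], "squeeze": 40}}

```text
time: 15.08
ee_pos: [0.5059, -0.0847, 0.0297]
tcp_rot: [179.9, 0.0, 87.0]
wrist_force: [-0.5, 0.5, 5.7]
opening: 0.0548
grasp_force: 43.0
```

Request:
{"method": "send_rows", "body": {"moves": [0,0,0.9,0,0,0,1,0,0,0.95,0,0,0,1,0,0,0.95,0,0,0,1,0,0,0.95,0,0,0,1,0,0,0.95,0,0,0,1,-0.05,0.97,0.9,0,0,0,1,-0.05,0.97,0,0,0,0,1,-0.05,0.97,0,0,0,0,1]}}

```text
time: 16.08
ee_pos: [0.5013, -0.0112, 0.1687]
tcp_rot: [180.0, -0.0, 86.9]
wrist_force: [-0.2, 0.4, -1.9]
opening: 0.0554
grasp_force: 42.9
```

Request:
{"method": "send_rows", "body": {"moves": [-0.05,0.97,0,0,0,0,1,-0.05,0.97,0,0,0,0,1,-0.05,0.97,0,0,0,0,1,-0.05,0.97,0,0,0,0,1,-0.05,0.97,0,0,0,0,1,-0.05,0.97,0,0,0,0,1,-0.05,0.97,0,0,0,0,1,-0.05,0.97,0,0,0,0,1]}}

```text
time: 17.08
ee_pos: [0.4911, 0.183, 0.1684]
tcp_rot: [-180.0, 0.0, 87.0]
wrist_force: [0.1, 0.4, -1.6]
opening: 0.0551
grasp_force: 42.9
```

Request:
{"method": "send_rows", "body": {"moves": [-0.05,0.97,0,0,0,0,1,-0.05,0.97,0,0,0,0,1,-0.05,0.97,0,0,0,0,1,-0.05,0.97,0,0,0,0,1,-0.05,0.97,0,0,0,0,1,-0.05,0.97,0,0,0,0,1,0,0,0,0,0,0,1]}}

```text
time: 17.95
ee_pos: [0.4834, 0.3291, 0.1679]
tcp_rot: [-180.0, 0.0, 87.1]
wrist_force: [-0.7, -0.2, -1.3]
opening: 0.0554
grasp_force: 42.9
```

```bash
python3 - <<'E'
from h import *
im=[]
pc=(.4999,.2147,.1086)
for n in("wrist","top"):
    c=bot.camera(n); i=c["color"][:,:,::-1].copy()
    for L in((.085,.16,.08),(.093,.168,.08)):
        q=proj(c,w(pc,[(-L[0],-L[1],.08),(-L[0],L[1],.08),(L[0],L[1],.08),(L[0],-L[1],.08)]))
        cv2.polylines(i,[(q*16).astype(np.int32)],True,(0,255,255),1,shift=4)
    im.append(i)
cv2.imwrite("pics/w3.png",im[0])
E
```

```text
(no output)
```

View pics/w3.png

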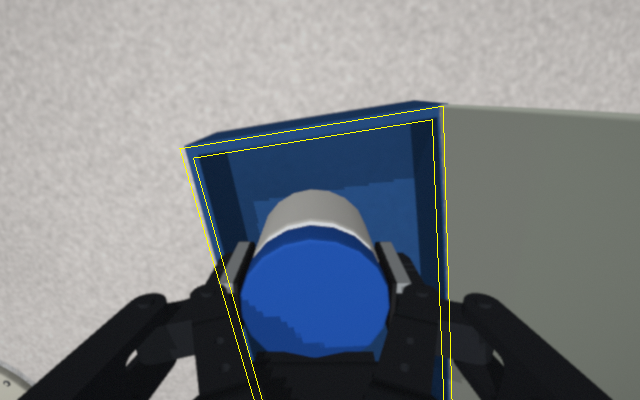

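The carrier pose overlay matches the rim, and the jar is held upright over the left end. Lowering.

Request:
{"method": "send_rows", "body": {"moves": [0,0,-0.92,0,0,0,1,0,0,-0.92,0,0,0,1,0,0,-0.92,0,0,0,1,0,0,-0.92,0,0,0,1,0,0,-0.92,0,0,0,1,0,0,-0.8,0,0,0,1,0,0,-0.1,0,0,0,1,0,0,0,0,0,0,1]}}

```text
time: 19.05
ee_pos: [0.4839, 0.3273, 0.0313]
tcp_rot: [180.0, -0.0, 86.9]
wrist_force: [-0.3, 0.2, -2.3]
opening: 0.0552
grasp_force: 42.8
```

Request:
{"method": "send_rows", "body": {"moves": [0,0,0,0,0,0,-0.8,0,0,0,0,0,0,-0.8,0,0,0,0,0,0,-0.8,0,0,0.5,0,0,0,-0.8,0,0,0.98,0,0,0,-0.8,0,0,0.98,0,0,0,-0.8,0,0,0.98,0,0,0,-0.8,0,0,0.98,0,0,0,-0.8]}}

```text
time: 20.05
ee_pos: [0.4838, 0.3277, 0.1432]
tcp_rot: [180.0, -0.0, 87.0]
wrist_force: [0.4, -0.9, -0.6]
opening: 0.0768
grasp_force: 0.0
```

Request:
{"method": "send_rows", "body": {"moves": [0.02,-0.98,0.98,0,0,0,-0.8,0.02,-0.98,0.9,0,0,0,-0.8,0.02,-0.98,0.9,0,0,0,-0.8,0.02,-0.98,0.9,0,0,0,-0.8,0.02,-0.98,0,0,0,0,-0.8,0.02,-0.98,0,0,0,0,-0.8,0.02,-0.98,0,0,0,0,-0.8,0.02,-0.98,0,0,0,0,-0.8]}}

```text
time: 21.05
ee_pos: [0.4877, 0.1309, 0.2344]
tcp_rot: [179.9, -0.0, 87.0]
wrist_force: [0.0, 0.6, 0.4]
opening: 0.077
grasp_force: 0.0
```

Request:
{"method": "send_rows", "body": {"moves": [0.02,-0.98,0,0,0,0,-0.8,0.02,-0.98,0,0,0,0,-0.8,0.02,-0.98,0,0,0,0,-0.8,0.02,-0.98,0,0,0,0,-0.8,0.02,-0.98,0,0,0,0,-0.8,0.02,-0.98,0,0,0,0,-0.8,0.02,-0.98,0,0,0,0,-0.8,0.02,-0.98,0,0,0,0,-0.8]}}

```text
time: 22.05
ee_pos: [0.4917, -0.0651, 0.2344]
tcp_rot: [179.9, 0.0, 87.0]
wrist_force: [-0.3, 0.0, 0.3]
opening: 0.0769
grasp_force: 0.0
```

Request:
{"method": "send_rows", "body": {"moves": [0.02,-0.98,0,0,0,0,-0.8,0.02,-0.98,0,0,0,0,-0.8,0.02,-0.98,0,0,0,0,-0.8,0.02,-0.98,0,0,0,0,-0.8,0,0,0,0,0,0,-0.8]}}

```text
time: 22.68
ee_pos: [0.4936, -0.1634, 0.234]
tcp_rot: [180.0, 0.0, 86.9]
wrist_force: [0.8, 0.2, 0.7]
opening: 0.0771
grasp_force: 0.0
```

```bash
python3 - <<'E'
from h import *
caps("wrist"); caps("top"); caps("scene")
print(bot.get_obs()["ee_pos"],bot.get_obs()["time"])
E
```

```text
wrist green 2602 [315.9 173. ] [ 0.4949 -0.1627]
wrist yellow 2268 [327.2 243.4] [ 0.5025 -0.2374]
wrist red 1863 [326.  302.6] [ 0.4982 -0.3088]
top blue 7431 [201.5 227.3] [0.496  0.2027]
top green 358 [369.8 154.5] [ 0.7092 -0.2456]
top green 592 [ 46.  279.4] [0.3476 0.6028]
scene blue 13214 [303.6 313.6] [0.491  0.2656]
scene green 249 [305.6 103.4] [ 0.7997 -0.6029]
scene green 264 [356.5 191.8] [ 0.4907 -0.1562]
scene yellow 244 [360.7 175.9] [ 0.4979 -0.2308]
scene yellow 170 [108.4 291.9] [0.9095 0.3373]
scene red 205 [368.5 162.4] [ 0.4929 -0.3036]
[ 0.49372507 -0.16182952  0.23380646] 22.825
```

Request:
{"method": "send_rows", "body": {"moves": [0.04,-0.03,-0.92,0,0,0,-0.8,0,0,-0.92,0,0,0,-0.8,0,0,-0.92,0,0,0,-0.8,0,0,-0.92,0,0,0,-0.8,0,0,-0.92,0,0,0,-0.8,0,0,-0.92,0,0,0,-0.8,0,0,-0.92,0,0,0,-0.8,0,0,-0.92,0,0,0,-0.8]}}

```text
time: 23.82
ee_pos: [0.4949, -0.1622, 0.0489]
tcp_rot: [180.0, 0.0, 87.0]
wrist_force: [0.4, 0.1, -0.6]
opening: 0.0769
grasp_force: 0.0
```

Request:
{"method": "send_rows", "body": {"moves": [0,0,-0.9,0,0,0,-0.8,0,0,0,0,0,0,-0.8,0,0,0,0,0,0,1,0,0,0,0,0,0,1,0,0,0,0,0,0,1,0,0,0,0,0,0,1]}}

```text
time: 24.58
ee_pos: [0.495, -0.1628, 0.0274]
tcp_rot: [180.0, -0.0, 87.0]
wrist_force: [1.1, 3.5, 5.0]
opening: 0.0553
grasp_force: 42.7
```

Request:
{"method": "send_rows", "body": {"moves": [0,0,0.9,0,0,0,1,0,0,0.95,0,0,0,1,0,0,0.95,0,0,0,1,0,0,0.95,0,0,0,1,0,0,0.95,0,0,0,1,-0.01,0.98,0.9,0,0,0,1,-0.01,0.98,0,0,0,0,1,-0.01,0.98,0,0,0,0,1]}}

```text
time: 25.58
ee_pos: [0.4939, -0.0891, 0.1666]
tcp_rot: [-180.0, 0.0, 86.9]
wrist_force: [-0.1, 0.5, -2.4]
opening: 0.0553
grasp_force: 42.9
```

Request:
{"method": "send_rows", "body": {"moves": [-0.01,0.98,0,0,0,0,1,-0.01,0.98,0,0,0,0,1,-0.01,0.98,0,0,0,0,1,-0.01,0.98,0,0,0,0,1,-0.01,0.98,0,0,0,0,1,-0.01,0.98,0,0,0,0,1,-0.01,0.98,0,0,0,0,1,-0.01,0.98,0,0,0,0,1]}}

```text
time: 26.58
ee_pos: [0.4918, 0.107, 0.1664]
tcp_rot: [-180.0, 0.0, 87.0]
wrist_force: [0.1, -0.6, -2.5]
opening: 0.0553
grasp_force: 42.9
```

Request:
{"method": "send_rows", "body": {"moves": [-0.01,0.97,0,0,0,0,1,-0.01,0.97,0,0,0,0,1,-0.01,0.97,0,0,0,0,1,-0.01,0.97,0,0,0,0,1,-0.01,0.97,0,0,0,0,1,-0.01,0.97,0,0,0,0,1,0,0,0,0,0,0,1]}}

```text
time: 27.45
ee_pos: [0.4902, 0.2529, 0.166]
tcp_rot: [-179.9, 0.0, 87.1]
wrist_force: [-0.1, 0.1, -1.7]
opening: 0.0552
grasp_force: 42.9
```

```bash
python3 - <<'E'
from h import *
c=caps("wrist"); caps("scene")
cv2.imwrite("pics/w4.png",c["color"][:,:,::-1])
print(bot.get_obs()["ee_pos"],bot.get_obs()["time"])
E
```

```text
wrist blue 59739 [317.3 119.5] [0.4947 0.3095]
wrist blue 188 [248.8 348. ] [0.4233 0.1112]
wrist blue 151 [379.6 348.6] [0.5413 0.1048]
wrist blue 700 [441.  375.3] [0.6   0.069]
wrist green 15204 [314.5 299.2] [0.4852 0.1606]
scene blue 10665 [302.5 326.3] [0.4827 0.2949]
scene green 466 [302.5 266.3] [0.5377 0.1449]
scene yellow 244 [360.7 175.9] [ 0.4979 -0.2307]
scene yellow 171 [108.4 291.8] [0.9097 0.3371]
scene red 198 [368.2 162.1] [ 0.4939 -0.3045]
[0.49029189 0.25158805 0.16629802] 27.55
```

View pics/w4.png

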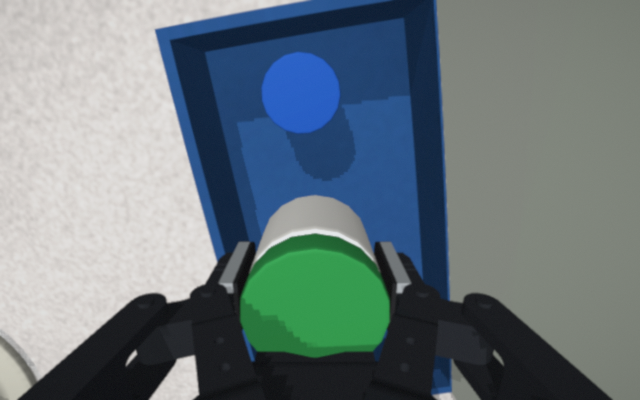

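Blue stands upright in the carrier at (300,92), and green is held above its slot. Lowering green.

Request:
{"method": "send_rows", "body": {"moves": [0,0,-0.92,0,0,0,1,0,0,-0.92,0,0,0,1,0,0,-0.92,0,0,0,1,0,0,-0.92,0,0,0,1,0,0,-0.92,0,0,0,1,0,0,-0.8,0,0,0,1,0,0,-0.1,0,0,0,1,0,0,0,0,0,0,1]}}

```text
time: 28.55
ee_pos: [0.4908, 0.2515, 0.0299]
tcp_rot: [180.0, -0.0, 86.9]
wrist_force: [0.5, -0.5, -1.7]
opening: 0.0552
grasp_force: 43.1
```

Request:
{"method": "send_rows", "body": {"moves": [0,0,0,0,0,0,-0.8,0,0,0,0,0,0,-0.8,0,0,0,0,0,0,-0.8,0,0,0.5,0,0,0,-0.8,0,0,0.98,0,0,0,-0.8,0,0,0.98,0,0,0,-0.8,0,0,0.98,0,0,0,-0.8,0,0,0.98,0,0,0,-0.8]}}

```text
time: 29.55
ee_pos: [0.4905, 0.252, 0.1417]
tcp_rot: [180.0, -0.0, 87.0]
wrist_force: [0.3, 0.2, 0.1]
opening: 0.077
grasp_force: 0.0
```

Request:
{"method": "send_rows", "body": {"moves": [0.02,-0.98,0.98,0,0,0,-0.8,0.02,-0.98,0.9,0,0,0,-0.8,0.02,-0.98,0.9,0,0,0,-0.8,0.02,-0.98,0.9,0,0,0,-0.8,0.02,-0.98,0,0,0,0,-0.8,0.02,-0.98,0,0,0,0,-0.8,0.02,-0.98,0,0,0,0,-0.8,0.02,-0.98,0,0,0,0,-0.8]}}

```text
time: 30.55
ee_pos: [0.4944, 0.0551, 0.2329]
tcp_rot: [179.9, -0.0, 87.0]
wrist_force: [-0.0, 0.7, 0.3]
opening: 0.0769
grasp_force: 0.0
```

Request:
{"method": "send_rows", "body": {"moves": [0.03,-0.98,0,0,0,0,-0.8,0.03,-0.98,0,0,0,0,-0.8,0.03,-0.98,0,0,0,0,-0.8,0.03,-0.98,0,0,0,0,-0.8,0.03,-0.98,0,0,0,0,-0.8,0.03,-0.98,0,0,0,0,-0.8,0.03,-0.98,0,0,0,0,-0.8,0.03,-0.98,0,0,0,0,-0.8]}}

```text
time: 31.55
ee_pos: [0.5004, -0.1409, 0.2329]
tcp_rot: [179.9, 0.0, 87.0]
wrist_force: [0.4, 0.0, -0.4]
opening: 0.0764
grasp_force: 0.0
```

Request:
{"method": "send_rows", "body": {"moves": [0.02,-0.98,0,0,0,0,-0.8,0.02,-0.98,0,0,0,0,-0.8,0.02,-0.98,0,0,0,0,-0.8,0.02,-0.98,0,0,0,0,-0.8,0,0,0,0,0,0,-0.8]}}

```text
time: 32.17
ee_pos: [0.5023, -0.2392, 0.2323]
tcp_rot: [180.0, 0.0, 86.9]
wrist_force: [0.5, 0.8, -0.6]
opening: 0.0768
grasp_force: 0.0
```

```bash
python3 - <<'E'
from h import *
c=caps("wrist"); caps("scene")
print(bot.get_obs()["ee_pos"],bot.get_obs()["time"])
E
```

```text
wrist blue 238 [328.9 335.9] [ 0.5083 -0.4283]
wrist green 676 [625.5 325.1] [ 0.8606 -0.4417]
wrist yellow 2677 [314.9 173.7] [ 0.5026 -0.2387]
wrist red 2205 [314.4 242.5] [ 0.4982 -0.3106]
scene blue 12371 [303.3 313.5] [0.4917 0.2656]
scene green 249 [305.6 103.4] [ 0.7999 -0.603 ]
scene green 545 [307.1 309.8] [0.4872 0.2547]
scene yellow 243 [360.7 175.9] [ 0.4978 -0.2308]
scene yellow 171 [108.4 291.8] [0.9097 0.3371]
scene red 208 [368.4 162.3] [ 0.4931 -0.3039]
[ 0.50241389 -0.23786638  0.23230657] 32.275
```

Request:
{"method": "send_rows", "body": {"moves": [0,-0.03,-0.92,0,0,0,-0.8,0,0,-0.92,0,0,0,-0.8,0,0,-0.92,0,0,0,-0.8,0,0,-0.92,0,0,0,-0.8,0,0,-0.92,0,0,0,-0.8,0,0,-0.92,0,0,0,-0.8,0,0,-0.92,0,0,0,-0.8,0,0,-0.92,0,0,0,-0.8]}}

```text
time: 33.28
ee_pos: [0.5027, -0.2379, 0.0476]
tcp_rot: [180.0, 0.0, 87.0]
wrist_force: [-0.0, -0.9, -0.4]
opening: 0.0765
grasp_force: 0.0
```

Request:
{"method": "send_rows", "body": {"moves": [0,0,-0.85,0,0,0,-0.8,0,0,0,0,0,0,-0.8,0,0,0,0,0,0,1,0,0,0,0,0,0,1,0,0,0,0,0,0,1,0,0,0,0,0,0,1]}}

```text
time: 34.02
ee_pos: [0.5033, -0.2389, 0.0281]
tcp_rot: [179.9, 0.0, 87.0]
wrist_force: [-0.3, 1.9, 6.8]
opening: 0.0553
grasp_force: 42.8
```

Request:
{"method": "send_rows", "body": {"moves": [0,0,0.9,0,0,0,1,0,0,0.95,0,0,0,1,0,0,0.95,0,0,0,1,0,0,0.95,0,0,0,1,0,0,0.95,0,0,0,1,-0.01,0.98,0.9,0,0,0,1,-0.01,0.98,0,0,0,0,1,-0.01,0.98,0,0,0,0,1]}}

```text
time: 35.02
ee_pos: [0.5018, -0.1648, 0.1672]
tcp_rot: [179.9, 0.0, 86.9]
wrist_force: [0.3, 0.3, -0.7]
opening: 0.0553
grasp_force: 42.8
```

Request:
{"method": "send_rows", "body": {"moves": [-0.01,0.98,0,0,0,0,1,-0.01,0.98,0,0,0,0,1,-0.01,0.98,0,0,0,0,1,-0.01,0.98,0,0,0,0,1,-0.01,0.98,0,0,0,0,1,-0.01,0.98,0,0,0,0,1,-0.01,0.98,0,0,0,0,1,-0.01,0.98,0,0,0,0,1]}}

```text
time: 36.02
ee_pos: [0.4997, 0.0314, 0.1669]
tcp_rot: [180.0, -0.0, 87.0]
wrist_force: [0.8, 0.5, -2.0]
opening: 0.0549
grasp_force: 42.8
```

Request:
{"method": "send_rows", "body": {"moves": [-0.01,0.97,0,0,0,0,1,-0.01,0.97,0,0,0,0,1,-0.01,0.97,0,0,0,0,1,-0.01,0.97,0,0,0,0,1,-0.01,0.97,0,0,0,0,1,-0.01,0.97,0,0,0,0,1,0,0,0,0,0,0,1]}}

```text
time: 36.9
ee_pos: [0.4981, 0.1773, 0.1666]
tcp_rot: [180.0, -0.0, 87.1]
wrist_force: [-0.1, -0.5, -1.6]
opening: 0.0554
grasp_force: 42.8
```

```bash
python3 - <<'E'
from h import *
c=caps("wrist"); caps("scene")
print(bot.get_obs()["ee_pos"],bot.get_obs()["time"])
E
```

```text
wrist blue 56036 [314.4 118. ] [0.5007 0.2351]
wrist green 4991 [298.9  96.2] [0.4907 0.2506]
wrist yellow 15158 [314.5 298.4] [0.4933 0.0855]
scene blue 11426 [302.3 318.8] [0.489  0.2784]
scene green 545 [307.1 309.8] [0.4872 0.2547]
scene yellow 422 [312.1 238.1] [0.547 0.052]
scene yellow 172 [108.4 291.8] [0.9097 0.3371]
scene red 198 [368.2 162.3] [ 0.4937 -0.3039]
[0.49818608 0.17592993 0.16661102] 37.0
```

Lower yellow, then go to red (.498,-.311): dy -.487.

Request:
{"method": "send_rows", "body": {"moves": [0,0,-0.92,0,0,0,1,0,0,-0.92,0,0,0,1,0,0,-0.92,0,0,0,1,0,0,-0.92,0,0,0,1,0,0,-0.92,0,0,0,1,0,0,-0.8,0,0,0,1,0,0,-0.1,0,0,0,1,0,0,0,0,0,0,1]}}

```text
time: 38.0
ee_pos: [0.4984, 0.1757, 0.0295]
tcp_rot: [180.0, -0.0, 86.9]
wrist_force: [-0.7, -0.4, -1.3]
opening: 0.0553
grasp_force: 42.6
```

Request:
{"method": "send_rows", "body": {"moves": [0,0,0,0,0,0,-0.8,0,0,0,0,0,0,-0.8,0,0,0,0,0,0,-0.8,0,0,0.5,0,0,0,-0.8,0,0,0.98,0,0,0,-0.8,0,0,0.98,0,0,0,-0.8,0,0,0.98,0,0,0,-0.8,0,0,0.98,0,0,0,-0.8]}}

```text
time: 39.0
ee_pos: [0.4983, 0.1762, 0.1414]
tcp_rot: [180.0, -0.0, 87.0]
wrist_force: [-0.1, 1.0, 0.4]
opening: 0.0769
grasp_force: 0.0
```

Request:
{"method": "send_rows", "body": {"moves": [0,-0.98,0.98,0,0,0,-0.8,0,-0.98,0.9,0,0,0,-0.8,0,-0.98,0.9,0,0,0,-0.8,0,-0.98,0.9,0,0,0,-0.8,0,-0.98,0,0,0,0,-0.8,0,-0.98,0,0,0,0,-0.8,0,-0.98,0,0,0,0,-0.8,0,-0.98,0,0,0,0,-0.8]}}

```text
time: 40.0
ee_pos: [0.4981, -0.0206, 0.2326]
tcp_rot: [179.9, 0.0, 87.0]
wrist_force: [-0.4, -0.5, 0.3]
opening: 0.0768
grasp_force: 0.0
```

Request:
{"method": "send_rows", "body": {"moves": [0,-0.98,0,0,0,0,-0.8,0,-0.98,0,0,0,0,-0.8,0,-0.98,0,0,0,0,-0.8,0,-0.98,0,0,0,0,-0.8,0,-0.98,0,0,0,0,-0.8,0,-0.98,0,0,0,0,-0.8,0,-0.98,0,0,0,0,-0.8,0,-0.98,0,0,0,0,-0.8]}}

```text
time: 41.0
ee_pos: [0.4982, -0.2166, 0.2326]
tcp_rot: [179.9, 0.0, 87.0]
wrist_force: [0.6, 0.7, -0.7]
opening: 0.0769
grasp_force: 0.0
```

Request:
{"method": "send_rows", "body": {"moves": [0,-0.98,0,0,0,0,-0.8,0,-0.98,0,0,0,0,-0.8,0,-0.98,0,0,0,0,-0.8,0,-0.9,0,0,0,0,-0.8,0,0,0,0,0,0,-0.8]}}

```text
time: 41.62
ee_pos: [0.4981, -0.3131, 0.2316]
tcp_rot: [-180.0, -0.0, 86.9]
wrist_force: [1.2, -0.1, -0.7]
opening: 0.0769
grasp_force: 0.0
```

```bash
python3 - <<'E'
from h import *
c=caps("wrist"); caps("scene")
print(bot.get_obs()["ee_pos"],bot.get_obs()["time"])
E
```

```text
wrist blue 244 [330.8 290.5] [ 0.5084 -0.4417]
wrist red 2589 [314.8 173. ] [ 0.4982 -0.3117]
scene blue 11667 [302.5 315.1] [0.4918 0.27  ]
scene green 247 [305.6 103.4] [ 0.7999 -0.6033]
scene green 550 [307.2 309.7] [0.4872 0.2544]
scene yellow 473 [315.7 282. ] [0.4941 0.1794]
scene yellow 172 [108.4 291.8] [0.9097 0.3371]
scene red 198 [368.5 162.4] [ 0.4927 -0.3034]
[ 0.49818788 -0.31175189  0.23173789] 41.725
```

Request:
{"method": "send_rows", "body": {"moves": [0,0,-0.92,0,0,0,-0.8,0,0,-0.92,0,0,0,-0.8,0,0,-0.92,0,0,0,-0.8,0,0,-0.92,0,0,0,-0.8,0,0,-0.92,0,0,0,-0.8,0,0,-0.92,0,0,0,-0.8,0,0,-0.92,0,0,0,-0.8,0,0,-0.92,0,0,0,-0.8]}}

```text
time: 42.72
ee_pos: [0.4984, -0.311, 0.0472]
tcp_rot: [180.0, 0.0, 87.0]
wrist_force: [0.2, 0.5, -0.4]
opening: 0.077
grasp_force: 0.0
```

Request:
{"method": "send_rows", "body": {"moves": [0,0,-0.82,0,0,0,-0.8,0,0,0,0,0,0,-0.8,0,0,0,0,0,0,1,0,0,0,0,0,0,1,0,0,0,0,0,0,1,0,0,0,0,0,0,1]}}

```text
time: 43.48
ee_pos: [0.499, -0.3121, 0.0286]
tcp_rot: [179.9, 0.0, 87.0]
wrist_force: [0.6, 1.8, 6.4]
opening: 0.0552
grasp_force: 42.9
```

Request:
{"method": "send_rows", "body": {"moves": [0,0,0.9,0,0,0,1,0,0,0.95,0,0,0,1,0,0,0.95,0,0,0,1,0,0,0.95,0,0,0,1,0,0,0.95,0,0,0,1,0.02,0.97,0.9,0,0,0,1,0.02,0.97,0,0,0,0,1,0.02,0.97,0,0,0,0,1]}}

```text
time: 44.48
ee_pos: [0.4998, -0.2385, 0.1675]
tcp_rot: [180.0, 0.0, 86.9]
wrist_force: [0.2, 0.1, -3.0]
opening: 0.055
grasp_force: 42.9
```

Request:
{"method": "send_rows", "body": {"moves": [0.02,0.97,0,0,0,0,1,0.02,0.97,0,0,0,0,1,0.02,0.97,0,0,0,0,1,0.02,0.97,0,0,0,0,1,0.02,0.97,0,0,0,0,1,0.02,0.97,0,0,0,0,1,0.02,0.97,0,0,0,0,1,0.02,0.97,0,0,0,0,1]}}

```text
time: 45.48
ee_pos: [0.5037, -0.0443, 0.1673]
tcp_rot: [180.0, 0.0, 87.0]
wrist_force: [0.5, 0.3, -2.4]
opening: 0.0552
grasp_force: 42.9
```

Request:
{"method": "send_rows", "body": {"moves": [0.02,0.97,0,0,0,0,1,0.02,0.97,0,0,0,0,1,0.02,0.97,0,0,0,0,1,0.02,0.97,0,0,0,0,1,0.02,0.97,0,0,0,0,1,0.02,0.97,0,0,0,0,1,0,0,0,0,0,0,1]}}

```text
time: 46.35
ee_pos: [0.5066, 0.1015, 0.1671]
tcp_rot: [-180.0, -0.0, 87.1]
wrist_force: [-0.6, -0.8, -1.5]
opening: 0.0552
grasp_force: 42.9
```

```bash
python3 - <<'E'
from h import *
c=caps("wrist"); caps("scene")
print(bot.get_obs()["ee_pos"],bot.get_obs()["time"])
E
```

```text
wrist blue 52859 [311.4 116.7] [0.5072 0.1603]
wrist green 1489 [280.3  10.7] [0.4903 0.2301]
wrist yellow 4994 [297.5  96.6] [0.4982 0.1746]
wrist red 14971 [314.5 297.9] [0.5019 0.0098]
scene blue 11623 [302.4 315.4] [0.4917 0.2705]
scene green 552 [307.2 309.7] [0.4872 0.2543]
scene yellow 471 [315.7 282. ] [0.4942 0.1795]
scene yellow 172 [108.4 291.8] [0.9097 0.3371]
scene red 325 [320. 213.] [ 0.558 -0.042]
[0.50665904 0.10018734 0.16709744] 46.45
```

Request:
{"method": "send_rows", "body": {"moves": [0,0,-0.92,0,0,0,1,0,0,-0.92,0,0,0,1,0,0,-0.92,0,0,0,1,0,0,-0.92,0,0,0,1,0,0,-0.92,0,0,0,1,0,0,-0.8,0,0,0,1,0,0,-0.1,0,0,0,1,0,0,0,0,0,0,1]}}

```text
time: 47.45
ee_pos: [0.5068, 0.0999, 0.03]
tcp_rot: [180.0, 0.0, 86.9]
wrist_force: [0.5, -0.7, -2.3]
opening: 0.0552
grasp_force: 42.7
```

Request:
{"method": "send_rows", "body": {"moves": [0,0,0,0,0,0,-0.8,0,0,0,0,0,0,-0.8,0,0,0,0,0,0,-0.8,0,0,0.5,0,0,0,-0.8,0,0,0.98,0,0,0,-0.8,0,0,0.98,0,0,0,-0.8,0,0,0.98,0,0,0,-0.8,0,0,0.98,0,0,0,-0.8]}}

```text
time: 48.45
ee_pos: [0.5068, 0.1005, 0.1419]
tcp_rot: [179.9, -0.0, 87.0]
wrist_force: [0.4, 0.7, -0.2]
opening: 0.0769
grasp_force: 0.0
```

Request:
{"method": "send_rows", "body": {"moves": [-0.25,0.6,1,0,0,0.134,-0.4,-0.25,0.6,1,0,0,0.134,0,-0.25,0.6,1,0,0,0.134,0.25,-0.25,0.6,1,0,0,0.134,0.25,-0.25,0.6,1,0,0,0.134,0.25,-0.25,0.6,1,0,0,0.134,0.25,-0.25,0.6,1,0,0,0.134,0.25,-0.25,0.6,1,0,0,0.134,0.25]}}

```text
time: 49.45
ee_pos: [0.4562, 0.2208, 0.3419]
tcp_rot: [179.9, -0.0, 96.2]
wrist_force: [0.0, 0.2, 0.1]
opening: 0.0322
grasp_force: 0.0
```

Request:
{"method": "send_rows", "body": {"moves": [0,0,0.9,0,0,0,0.25,0,0,0,0,0,0,0.25]}}

```text
time: 49.7
ee_pos: [0.4568, 0.2207, 0.3646]
tcp_rot: [179.8, -0.1, 96.2]
wrist_force: [-0.5, -1.0, -0.2]
opening: 0.0324
grasp_force: 0.0
```

```bash
python3 - <<'E'
from h import *
c=caps("wrist"); s=caps("scene")
cv2.imwrite("pics/w5.png",cv2.hconcat([c["color"][:,:,::-1]]))
pc=(.4999,.2147,.1086)
for a in(1.62,1.72,1.78):
    X=w(pc,[(.089-.224*np.cos(a),0,.083+.224*np.sin(a))]); print(a,X,proj(s,X),proj(c,X))
for n in("scene","wrist","top"):
    bot.camera(n); print(n,[(l["pixel"],l["p"]) for l in bot.landmark_of(n,"lid_handle")])
print(bot.get_obs()["ee_pos"],bot.get_obs()["time"])
E
```

```text
wrist blue 28614 [346.7 130.5] [0.4969 0.2516]
wrist green 151 [628.3  97.8] [0.8692 0.3404]
wrist green 1422 [341.4 130.6] [0.4899 0.2508]
wrist yellow 1271 [339.5 185.6] [0.4973 0.1757]
wrist red 975 [337.6 234.7] [0.5042 0.1021]
scene blue 11066 [301.4 318. ] [0.4916 0.2772]
scene green 549 [307.2 309.7] [0.4871 0.2544]
scene yellow 472 [315.7 281.9] [0.4943 0.1793]
scene yellow 172 [108.4 291.8] [0.9097 0.3371]
scene red 340 [323.  257.2] [0.502  0.1043]
1.62 [[0.59932796 0.22554053 0.3067289 ]] [[251.0806892  202.38398832]] [[524.83168451 227.91413037]]
1.72 [[0.62147728 0.22795544 0.30451131]] [[239.77996136 201.83705597]] [[553.8265736  226.36898163]]
1.78 [[0.63462217 0.22938862 0.30211604]] [[233.21093601 201.96194016]] [[569.3623256  224.85932376]]
scene [([238.4, 203.4], 0.65)]
wrist [([554.6, 222.3], 0.91), ([345.3, 146.1], 0.38)]
top [([161.1, 162.7], 0.76), ([372.5, 155.6], 0.15)]
[0.45661646 0.2202199  0.36205568] 50.1
```

View pics/w5.png

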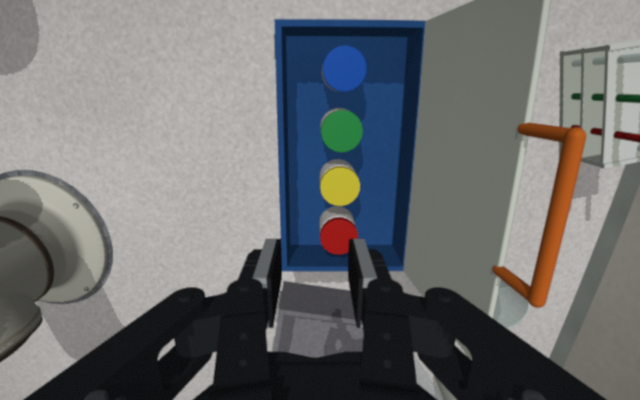

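All four jars stand in the carrier, with the orange bar around (557,220). That matches a lid angle of 1.72.

Request:
{"method": "send_rows", "body": {"moves": [0.94,0.045,0,0,0,0,0.25,0.94,0.045,0,0,0,0,0.25,0.94,0.045,0,0,0,0,0.25,0.94,0.045,0,0,0,0,0.25,0.94,0.045,0,0,0,0,0.25,0.94,0.045,0,0,0,0,0.25,0.94,0.045,0,0,0,0,0.25,0,0,0,0,0,0,0.25]}}

```text
time: 51.1
ee_pos: [0.6226, 0.2283, 0.3601]
tcp_rot: [-179.8, 0.0, 96.1]
wrist_force: [0.4, -0.2, 0.3]
opening: 0.0319
grasp_force: 0.0
```

```bash
python3 - <<'E'
from h import *
c=bot.camera("wrist"); i=c["color"][:,:,::-1].copy()
pc=(.4999,.2147,.1086); a=1.72
q=proj(c,w(pc,[(.089-.224*np.cos(a),y,.083+.224*np.sin(a)) for y in(-.06,0,.06)])); print(q)
m=mask(c,(5,150,80),(15,255,255)); v,u=np.nonzero(m); print(u.min(),u.max(),v.min(),v.max())
for r in range(v.min(),v.max(),25): print(r,u[v==r].min(),u[v==r].max())
print(bot.get_obs()["ee_pos"],[(l["pixel"],l["p"]) for l in bot.landmark_of("wrist","lid_handle")])
cv2.imwrite("pics/w6.png",i)
E
```

```text
[[313.21869723 295.00804885]
 [313.04452497 215.17629773]
 [312.84819125 120.23599642]]
300 322 108 301
108 302 314
133 305 322
158 305 322
183 305 321
208 305 321
233 306 321
258 306 321
283 305 320
[0.62168309 0.22828428 0.36107401] [([312.7, 210.9], 0.85)]
```

View pics/w6.png

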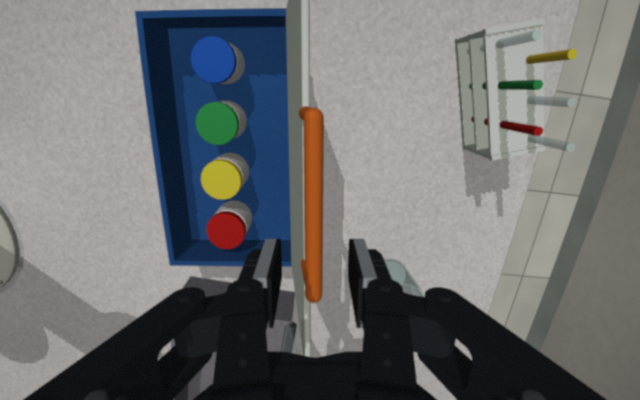

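The fingers straddle the bar, which runs along columns 305–322. Descending to pinch it.

Request:
{"method": "send_rows", "body": {"moves": [0,0,-0.98,0,0,0,0.25,0,0,-0.98,0,0,0,0.25,0,0,-0.96,0,0,0,0.25,0,0,0,0,0,0,0.25,0,0,0,0,0,0,1,0,0,0,0,0,0,1,0,0,0,0,0,0,1,0,0,0,0,0,0,1], "squeeze": 25}}

```text
time: 52.2
ee_pos: [0.6215, 0.2284, 0.2915]
tcp_rot: [179.8, -0.0, 96.2]
wrist_force: [-0.6, -0.5, 7.3]
opening: 0.0108
grasp_force: 25.3
```

```bash
python3 - <<'E'
import numpy as np
yaw=.1086
a=np.linspace(1.72,0,17); x=-.2245*np.cos(a); z=.2245*np.sin(a)
dx=np.diff(x);dz=np.diff(z)
print((np.c_[dx*np.cos(yaw),dx*np.sin(yaw),dz]/.025).round(2))
E
```

```text
[[-0.95 -0.1   0.09]
 [-0.96 -0.1  -0.01]
 [-0.95 -0.1  -0.12]
 [-0.93 -0.1  -0.22]
 [-0.91 -0.1  -0.32]
 [-0.87 -0.09 -0.41]
 [-0.82 -0.09 -0.5 ]
 [-0.76 -0.08 -0.59]
 [-0.69 -0.08 -0.67]
 [-0.62 -0.07 -0.74]
 [-0.53 -0.06 -0.8 ]
 [-0.45 -0.05 -0.85]
 [-0.35 -0.04 -0.9 ]
 [-0.25 -0.03 -0.93]
 [-0.15 -0.02 -0.95]
 [-0.05 -0.01 -0.96]]
```

Request:
{"method": "send_rows", "body": {"moves": [-0.95,-0.1,0.16,0,0,0,1,-0.96,-0.1,-0.01,0,0,0,1,-0.95,-0.1,-0.12,0,0,0,1,-0.93,-0.1,-0.22,0,0,0,1]}}

```text
time: 52.7
ee_pos: [0.5267, 0.2182, 0.2853]
tcp_rot: [179.9, 0.0, 96.2]
wrist_force: [2.9, 0.1, -1.1]
opening: 0.0111
grasp_force: 24.7
```

Request:
{"method": "send_rows", "body": {"moves": [-0.91,-0.1,-0.32,0,0,0,1,-0.87,-0.09,-0.41,0,0,0,1,-0.82,-0.09,-0.5,0,0,0,1]}}

```text
time: 53.08
ee_pos: [0.4618, 0.2112, 0.2549]
tcp_rot: [179.8, -0.0, 96.2]
wrist_force: [4.9, 0.5, -3.2]
opening: 0.0108
grasp_force: 24.4
```

Request:
{"method": "send_rows", "body": {"moves": [-0.76,-0.08,-0.59,0,0,0,1,-0.69,-0.08,-0.67,0,0,0,1,-0.62,-0.07,-0.74,0,0,0,1,-0.53,-0.06,-0.8,0,0,0,1]}}

```text
time: 53.58
ee_pos: [0.3973, 0.2044, 0.1847]
tcp_rot: [179.8, -0.0, 96.2]
wrist_force: [9.5, 3.0, -3.2]
opening: 0.0111
grasp_force: 24.3
```

Request:
{"method": "send_rows", "body": {"moves": [-0.44,-0.05,-0.85,0,0,0,1,-0.34,-0.04,-0.9,0,0,0,1,-0.24,-0.03,-0.93,0,0,0,1]}}

```text
time: 53.95
ee_pos: [0.3726, 0.2018, 0.1179]
tcp_rot: [179.7, -0.1, 96.2]
wrist_force: [10.2, 2.4, -0.7]
opening: 0.0106
grasp_force: 24.4
```

Request:
{"method": "send_rows", "body": {"moves": [-0.08,-0.01,-0.95,0,0,0,1,0.01,0,-0.92,0,0,0,1,0,0,0,0,0,0,1]}}

```text
time: 54.32
ee_pos: [0.369, 0.2014, 0.0705]
tcp_rot: [-180.0, -0.1, 96.2]
wrist_force: [-2.9, 3.1, -3.8]
opening: 0.0108
grasp_force: 28.6
```

Request:
{"method": "send_rows", "body": {"moves": [0,0,-0.05,0,0,0,1,0,0,-0.05,0,0,0,1,0,0,0,0,0,0,1]}}

```text
time: 54.7
ee_pos: [0.3691, 0.2014, 0.0698]
tcp_rot: [180.0, -0.1, 96.2]
wrist_force: [-8.3, 0.7, 13.1]
opening: 0.0108
grasp_force: 30.2
```

Request:
{"method": "send_rows", "body": {"moves": [0,0,-0.06,0,0,0,1,0,0,0,0,0,0,1]}}

```text
time: 54.95
ee_pos: [0.3692, 0.2015, 0.0695]
tcp_rot: [179.9, -0.1, 96.2]
wrist_force: [-14.2, -1.1, 25.5]
opening: 0.0108
grasp_force: 31.4
```

Request:
{"method": "send_rows", "body": {"moves": [0,0,0,0,0,0,0.3,0,0,0,0,0,0,0.3,0,0,0,0,0,0,0.3,0,0,0.5,0,0,0,0.3,0,0,0.95,0,0,0,0.3,0,0,0.95,0,0,0,0.3,-0.2,-0.5,1,0,0,0,0.25,-0.2,-0.5,1,0,0,0,0.25]}}

```text
time: 55.95
ee_pos: [0.3591, 0.1755, 0.1779]
tcp_rot: [180.0, -0.0, 96.2]
wrist_force: [0.6, 0.1, -0.2]
opening: 0.032
grasp_force: 0.0
```

```bash
python3 - <<'E'
from h import *
s=bot.camera("scene"); i=s["color"][:,:,::-1]
cv2.imwrite("pics/s7.png",cv2.resize(i[130:400,180:430],None,fx=2.2,fy=2.2,interpolation=cv2.INTER_CUBIC))
pc=(.4999,.2147,.1086)
for n in("scene","top"):
    c=bot.camera(n); print(n,[(l["pixel"],l["p"]) for l in bot.landmark_of(n,"lid_handle")])
    for a in(0,.03,.08):
        print(a,proj(c,w(pc,[(.089-.224*np.cos(a),0,.083+.224*np.sin(a))])))
    if n=="top":
        m=mask(c,(5,150,80),(15,255,255)); m[:200]=0; v,u=np.nonzero(m); print(u.min(),u.max(),v.min(),v.max())
        print([(l["pixel"],l["p"]) for l in bot.landmark_of(n,"flap_handle")])
        print(proj(c,w(pc,[(-.135,.06,.083),(-.135,-.06,.083)])))
E
```

```text
scene [([372.2, 298.8], 0.68), ([272.2, 186.2], 0.25)]
0 [[371.22382145 299.82236808]]
0.03 [[371.35019419 297.72567064]]
0.08 [[371.34431958 294.16062752]]
top [([197.2, 275.4], 0.82)]
0 [[197.90700159 277.23062716]]
0.03 [[197.12124895 277.38219571]]
0.08 [[195.7817845  277.46131608]]
172 222 257 278
[([455.8, 233.5], 0.62)]
[[174.75782607 279.12736065]
 [221.02500451 275.32931474]]
```

View pics/s7.png

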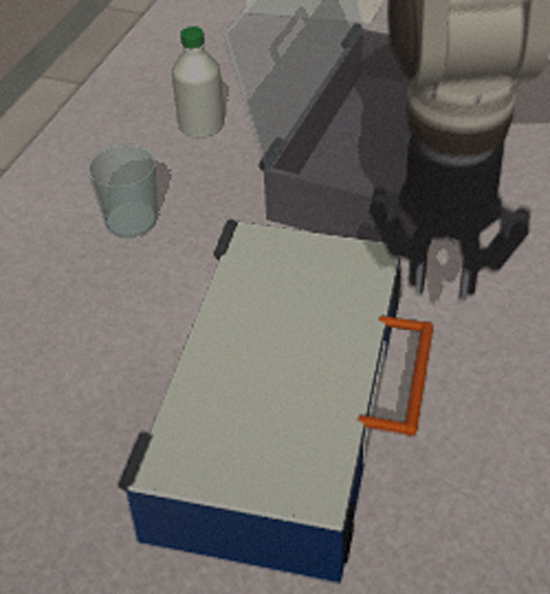

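The lid is shut flat: the orange bar at (372,299) in the scene matches the zero-angle prediction. The flap still leans open. Moving to it.

Request:
{"method": "send_rows", "body": {"moves": [0.2,-0.95,0.6,0,0,-0.067,0.25,0.2,-0.95,0.6,0,0,-0.067,0.25,0.2,-0.95,0.6,0,0,-0.067,0.25,0.2,-0.95,0.6,0,0,-0.067,0.25,0.2,-0.95,0.6,0,0,-0.067,0.25,0.2,-0.95,0.6,0,0,-0.067,0.25,0.2,-0.95,0.6,0,0,-0.067,0.25,0.2,-0.95,0.6,0,0,-0.067,0.25]}}

```text
time: 57.25
ee_pos: [0.3994, -0.0148, 0.2958]
tcp_rot: [-179.9, -0.0, 91.6]
wrist_force: [-0.6, 0.3, -0.7]
opening: 0.0321
grasp_force: 0.0
```

Request:
{"method": "send_rows", "body": {"moves": [0.5,-0.95,0.32,0,0,-0.067,0.25,0.5,-0.95,0.32,0,0,-0.067,0.25,0.5,-0.95,0.32,0,0,-0.067,0.25,0.5,-0.95,0.32,0,0,-0.067,0.25,0.5,-0.95,0.32,0,0,-0.067,0.25,0.5,-0.95,0.32,0,0,-0.067,0.25,0.5,-0.95,0.32,0,0,-0.067,0.25,0.5,-0.95,0.32,0,0,-0.067,0.25]}}

```text
time: 58.25
ee_pos: [0.4999, -0.2048, 0.3593]
tcp_rot: [-179.9, -0.0, 87.0]
wrist_force: [0.1, -1.0, -0.8]
opening: 0.0322
grasp_force: 0.0
```

```bash
cat > f.py <<'E'
from h import *
ph=(.5131,-.2009,-.0532)
print(bot.get_obs()["ee_pos"])
for n in("scene","wrist"):
    c=bot.camera(n); print(n,[(l["pixel"],l["p"]) for l in bot.landmark_of(n,"flap_handle")])
    for a in(1.66,1.73,1.8):
        X=w(ph,[(.089-.224*np.cos(a),0,.083+.224*np.sin(a))]);print(a,X,proj(c,X))
    cv2.imwrite(f"pics/f_{n}.png",c["color"][:,:,::-1])
E
python3 f.py
```

```text
[ 0.49992905 -0.20482915  0.35928435]
scene [([303.6, 94.0], 0.79)]
1.66 [[ 0.62190099 -0.20669368  0.30610937]] [[315.18394351  98.34229798]]
1.73 [[ 0.63743501 -0.20752087  0.30416726]] [[309.59934081  98.08986172]]
1.8 [[ 0.65279535 -0.20833881  0.30114187]] [[304.1462573   98.23323844]]
wrist [([544.5, 206.8], 0.66)]
1.66 [[ 0.62190099 -0.20669368  0.30610937]] [[504.70960698 208.32954166]]
1.73 [[ 0.63743501 -0.20752087  0.30416726]] [[526.2756366  207.24640729]]
1.8 [[ 0.65279535 -0.20833881  0.30114187]] [[545.85304879 205.63370944]]
```

View pics/f_wrist.png

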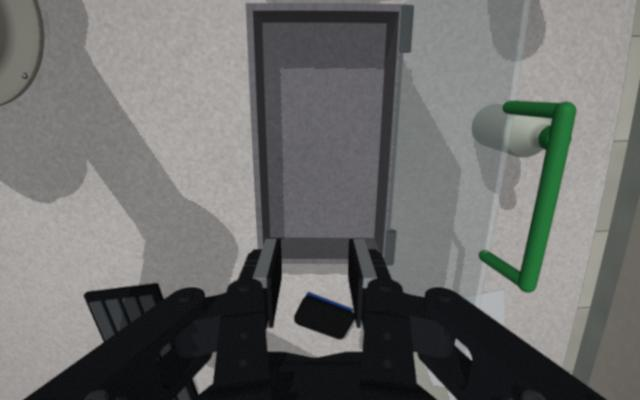

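The box is empty, and the flap bar at about (545,205) matches 1.80 rad. Moving above it and descending.

Request:
{"method": "send_rows", "body": {"moves": [0.87,-0.02,0,0,0,0,0.25,0.87,-0.02,0,0,0,0,0.25,0.87,-0.02,0,0,0,0,0.25,0.87,-0.02,0,0,0,0,0.25,0.87,-0.02,0,0,0,0,0.25,0.87,-0.02,0,0,0,0,0.25,0.9,-0.02,0,0,0,0,0.25,0,0,0,0,0,0,0.25]}}

```text
time: 59.45
ee_pos: [0.6538, -0.2068, 0.3574]
tcp_rot: [-179.8, -0.1, 87.1]
wrist_force: [0.5, 0.1, -1.3]
opening: 0.0322
grasp_force: 0.0
```

```bash
python3 f.py; python3 - <<'E'
import numpy as np
yaw=-.0532
a=np.linspace(1.8,0,17); x=-.2245*np.cos(a); z=.2245*np.sin(a)
dx=np.diff(x);dz=np.diff(z)
print((np.c_[dx*np.cos(yaw),dx*np.sin(yaw),dz]/.025).round(2))
E
```

```text
[ 0.65379178 -0.20681408  0.35737968]
scene [([304.9, 95.8], 0.88), ([309.1, 316.9], 0.18)]
1.66 [[ 0.62190099 -0.20669368  0.30610937]] [[315.18394351  98.34229798]]
1.73 [[ 0.63743501 -0.20752087  0.30416726]] [[309.59934081  98.08986172]]
1.8 [[ 0.65279535 -0.20833881  0.30114187]] [[304.1462573   98.23323844]]
wrist [([313.4, 212.1], 0.65)]
1.66 [[ 0.62190099 -0.20669368  0.30610937]] [[267.89394336 217.55758843]]
1.73 [[ 0.63743501 -0.20752087  0.30416726]] [[292.37315518 216.51901682]]
1.8 [[ 0.65279535 -0.20833881  0.30114187]] [[316.19511471 214.88163081]]
[[-0.99  0.05  0.17]
 [-1.01  0.05  0.06]
 [-1.01  0.05 -0.05]
 [-0.99  0.05 -0.17]
 [-0.97  0.05 -0.28]
 [-0.93  0.05 -0.38]
 [-0.88  0.05 -0.49]
 [-0.82  0.04 -0.58]
 [-0.75  0.04 -0.67]
 [-0.67  0.04 -0.75]
 [-0.58  0.03 -0.82]
 [-0.49  0.03 -0.88]
 [-0.39  0.02 -0.93]
 [-0.28  0.01 -0.97]
 [-0.17  0.01 -1.  ]
 [-0.06  0.   -1.01]]
```

Request:
{"method": "send_rows", "body": {"moves": [-0.04,0,-0.94,0,0,0,0.25,0,0,-0.94,0,0,0,0.25,0,0,-0.94,0,0,0,0.25,0,0,0,0,0,0,0.25,0,0,0,0,0,0,1,0,0,0,0,0,0,1,0,0,0,0,0,0,1,0,0,0,0,0,0,1]}}

```text
time: 60.65
ee_pos: [0.6519, -0.2078, 0.2918]
tcp_rot: [179.8, 0.0, 87.0]
wrist_force: [1.4, 0.9, 6.9]
opening: 0.0106
grasp_force: 26.3
```

Request:
{"method": "send_rows", "body": {"moves": [-0.99,0.05,0.19,0,0,0,1,-1,0.05,0.06,0,0,0,1,-1,0.05,-0.05,0,0,0,1,-1,0.05,-0.17,0,0,0,1]}}

```text
time: 61.15
ee_pos: [0.5513, -0.2021, 0.2916]
tcp_rot: [179.9, -0.0, 87.0]
wrist_force: [-0.0, 3.5, 1.4]
opening: 0.0109
grasp_force: 25.7
```

Request:
{"method": "send_rows", "body": {"moves": [-0.97,0.05,-0.28,0,0,0,1,-0.93,0.05,-0.38,0,0,0,1,-0.88,0.05,-0.49,0,0,0,1]}}

```text
time: 61.52
ee_pos: [0.4818, -0.1984, 0.2626]
tcp_rot: [179.9, -0.0, 87.0]
wrist_force: [0.3, 1.8, 0.3]
opening: 0.0111
grasp_force: 25.6
```

Request:
{"method": "send_rows", "body": {"moves": [-0.82,0.04,-0.58,0,0,0,1,-0.75,0.04,-0.67,0,0,0,1,-0.67,0.04,-0.75,0,0,0,1,-0.58,0.03,-0.82,0,0,0,1]}}

```text
time: 62.02
ee_pos: [0.4113, -0.1948, 0.1917]
tcp_rot: [179.9, -0.0, 87.0]
wrist_force: [1.6, 3.9, 0.0]
opening: 0.0109
grasp_force: 25.3
```

Request:
{"method": "send_rows", "body": {"moves": [-0.48,0.03,-0.88,0,0,0,1,-0.38,0.02,-0.93,0,0,0,1,-0.27,0.01,-0.97,0,0,0,1]}}

```text
time: 62.4
ee_pos: [0.3831, -0.1934, 0.1219]
tcp_rot: [180.0, -0.0, 87.0]
wrist_force: [0.9, 3.3, -0.0]
opening: 0.0109
grasp_force: 25.6
```

Request:
{"method": "send_rows", "body": {"moves": [-0.17,0.01,-1,0,0,0,1,-0.04,0,-1,0,0,0,1,0,0,0,0,0,0,1]}}

```text
time: 62.78
ee_pos: [0.3779, -0.1934, 0.0715]
tcp_rot: [-180.0, -0.0, 87.0]
wrist_force: [-1.2, 1.0, -0.5]
opening: 0.0106
grasp_force: 27.6
```

Request:
{"method": "send_rows", "body": {"moves": [0,0,-0.06,0,0,0,1,0,0,-0.05,0,0,0,1,0,0,0,0,0,0,1]}}

```text
time: 63.15
ee_pos: [0.3779, -0.1934, 0.0699]
tcp_rot: [-180.0, -0.0, 87.0]
wrist_force: [-6.0, 3.5, 6.0]
opening: 0.0103
grasp_force: 28.2
```

Contact; shut. Release, rise and retreat, then verify.

Request:
{"method": "send_rows", "body": {"moves": [0,0,0,0,0,0,0.3,0,0,0,0,0,0,0.3,0,0,0,0,0,0,0.3,0,0,0.5,0,0,0,0.3,0,0,0.95,0,0,0,0.3,0,0,0.95,0,0,0,0.3,-0.2,0.5,1,0,0,0,0.25,-0.2,0.8,1,0,0,0,0.25]}}

```text
time: 64.15
ee_pos: [0.3679, -0.1609, 0.1807]
tcp_rot: [180.0, 0.0, 86.9]
wrist_force: [-0.2, -1.2, -0.1]
opening: 0.032
grasp_force: 0.0
```

Request:
{"method": "send_rows", "body": {"moves": [-0.2,0.9,0.5,0,0,0,0.25,-0.2,0.9,0.5,0,0,0,0.25,-0.2,0.9,0.5,0,0,0,0.25,-0.2,0.9,0,0,0,0,0.25,-0.2,0.9,0,0,0,0,0.25,-0.2,0.9,0,0,0,0,0.25,0,0,0,0,0,0,0.25,0,0,0,0,0,0,0.25]}}

```text
time: 65.15
ee_pos: [0.3382, -0.0262, 0.217]
tcp_rot: [180.0, 0.0, 87.0]
wrist_force: [0.3, -0.2, -0.2]
opening: 0.0322
grasp_force: 0.0
```

```bash
python3 - <<'E'
from h import *
P={"flap_handle":(.5131,-.2009,-.0532),"lid_handle":(.4999,.2147,.1086)}
for n in("scene","top"):
    c=bot.camera(n)
    for q,p in P.items():
        print(n,q,[(l["pixel"],l["p"]) for l in bot.landmark_of(n,q)[:1]],[proj(c,w(p,[(.089-.224*np.cos(a),0,.083+.224*np.sin(a))]))[0].round(1) for a in(0,.05)])
    for q in("beaker","wash_bottle","mouse"): print(q,[l["pixel"] for l in bot.landmark_of(n,q)[:1]])
    if n=="scene": cv2.imwrite("pics/end.png",c["color"][:,:,::-1])
print(bot.get_obs()["time"])
E
```

```text
scene flap_handle [([399.7, 188.8], 0.58)] [array([400.3, 187.4]), array([400.6, 184.1])]
scene lid_handle [([368.6, 299.1], 0.7)] [array([371.2, 299.8]), array([371.4, 296.3])]
beaker [[240.0, 231.3]]
wash_bottle [[270.6, 188.4]]
mouse [[382.2, 148.1]]
top flap_handle [([351.6, 277.9], 0.89)] [array([349.4, 276.4]), array([349.8, 276.6])]
top lid_handle [([198.7, 278.0], 0.78)] [array([197.9, 277.2]), array([196.6, 277.4])]
beaker [[279.6, 135.5]]
wash_bottle [[349.8, 140.5]]
mouse [[458.2, 231.5]]
65.75
```

View pics/end.png

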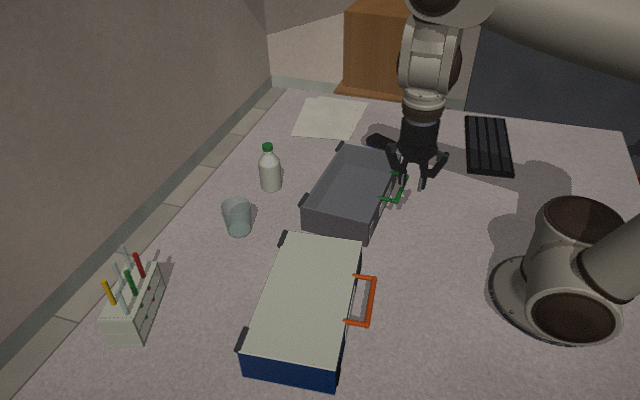

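The final picture shows the lid shut with its bar at (369,299), the flap shut with its bar at (400,188), and the bystanders unmoved. Handing in.

```bash
python3 -c "
from workcell import bot
print(bot.job_done())"
```

```text
the job is handed in; nothing more can be done
None
```

All four jars are standing upright in the carrier, its lid and the drop box flap are both shut, the beaker, wash bottle and mouse were not moved, and the job is handed in at about 66 s.

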